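# Rub down the bedding strip and hold the strap hinge over it

## Robot

A 6-joint arm with a two-finger parallel gripper is mounted at the origin on the work surface. World frame = base frame: x ahead of the robot, y to its left, z up, the work surface at z = 0. Lengths are in mm, angles in rad, forces in N, time in s.
With the tool pointing down it reaches from about 350 to 875 mm from the base axis. Payload 4.2 kg.
Tool frame: the origin (TCP) lies midway between the tips of the shut fingers; the grasp point (between the pads) lies 19 mm behind it; y points along the fingers, x is the direction in which the jaws open and shut, and the axes are right-handed (so a half turn about y gives the same grasp; the last joint's range is limited). The gripper opens to 85 mm and grips with 20 to 120 N. Pads are 22 mm wide; open, the fingers measure 114 mm over their backs; the gripper's body (76 mm by 85 mm) begins 54 mm behind the grasp point. The pads swing forward as they close: fully open they stand 13 mm farther back than shut.
Start: joints at [1.533, 0.385, 0.008, 0, -1.194, -0.259], TCP at [182.756, 597.661, 201.612] pointing down, gripper open.
Joint ranges: [-3.14, 3.14], [-1.21, 2.06], [-1.07, 1.41], [-3.16, 2.05], [-2.99, -0.16], [-3.1, 3.1]. Speed limits (rad/s): [2.79, 2.79, 3.14, 3.14, 3.14, 3.14].

## Interface

Orientations are given as a unit quaternion [x, y, z, w].
In Python, from bench import read_state, get_image, job_done gives the robot as it stands.
- The arm moves only by the tool play_rows, never from a script. Its argument "series" is a list of rows, each a list of 7 numbers: the shift along the tool's x, y, z in m, then the turn, a rotation vector about the tool's x, y, z in rad, then the finger opening in m, from 0 to 0.0854. In form: [[x, y, z, wx, wy, wz, claw], ...]. A call has 1 to 10 rows; each row shifts and turns the pose as measured when the row begins, along the tool's axes as they then stand; what a row does not reach is not made up. A row lasts 1/10 s, in which the tool goes at most 50 mm and 8.59 degrees, less where a joint would pass 70% of its speed; a pose out of reach is approached as far as the arm can. A call with a gripper value outside its range is refused whole. The fingers move at their own pace and stop on an object; the grip force is fixed at half the most. Time passes only in rows, so rows that do not move let the fingers close. It gives the time, the measured TCP pose, the force and the opening at its end, in the units of the state.
- read_state(): the state, without advancing time (a new reading comes with each control period).
- get_image(name): name is "scene" or "top" or "wrist"; returns a dict with "color" (480x640x3 uint8, red, green, blue), "intrinsics" (3x3 intrinsics, pixels), "D" ([k1, k2, p1, p2, k3] as OpenCV has them; the pictures are not rectified), "origin" and "orientation" of the camera in the world. Camera axes: x right, y down, z forward; pixel columns grow to the right and rows downward; lengths in mm; the calibration is good to about 2 mm. A picture is of the moment at which its call begins. There is no depth.
- job_done(): hands the job in, once; it reports no verdict.
The state is a dict: "clock": time; "joints": joint angles; "joint_vel": joint speeds; "joint_efforts": joint torques, N m; "position": TCP position; "ee_rot": TCP orientation; "contact_force": force on the tool from outside, world axes, zero at the start; "wrist_torque": the same for the moment, N m; "gripper_width": finger opening in mm.
Only numpy, scipy, OpenCV 4.12 (cv2) and the standard library are available. Lean on these libraries where they do the work, as an engineer would, in place of code of your own. Each camera call takes 0.05 s, during which the arm holds its last target. There are 200 camera calls.

## Task

Take the white rubbing stick from the tool block, rub the bedding strip down with it lightly and slowly (about 50 mm a second) along its whole length, from the door's edge to the strip's far end, and stand the stick back in its hole. Then pick up the loose strap hinge at its balance point so that it comes up level, and finish while holding it level and still about 60 mm above the strip, in line with it and with its eye just outside the door's edge as on the fitted hinge, so that a workmate can peel off the release paper. Do not knock the door with the hinge or the gripper, and leave the other things where they are.

Things in the scene. Friction and masses are not known exactly. Their poses are not given: they have to be found in the camera images.
- door: Green upper leaf of a narrow stable door, 610 x 770 x 44 mm, lying flat, fixed; two glazing openings. Origin at bench level under its hinge edge (facing the robot) on the strip's centre line; x into the leaf (away from the robot), square to that edge; y along the edge; z up. Leaf from y = -110 to +660 mm, top face at z = 44 mm. A like hinge is already fitted at y = 550 mm.
- strip: Bedding strip stuck on the door: butyl tape under pale release paper, 200 x 24 x 3.5 mm, top 47.5 mm above the bench. Origin: middle of the underside of the end nearest the door's edge, 25 mm in from that edge; x along the strip away from the edge, z up. Springy: sinks 0.55 mm per newton, 3 mm at most, and springs back.
- strip_near (a point): Middle of the top of the strip's end nearest the door's edge: the rubbing starts here. Axes as the strip's.
- strip_far (a point): Middle of the top of the strip's far end, 200 mm along x from strip_near: the rubbing ends here.
- seat (a point): Unmarked point where the hinge's origin lies once fitted: 20 mm outside the door's edge on the strip's centre line, level with the strip's top (47.5 mm above the bench); axes as the door's.
- hinge: Loose dark grey cast strap hinge, 0.64 to 0.88 kg, 282 mm long, lying flat. Origin on the underside below the eye's axis; x from eye to tail, z up. Eye: tube across the strap, 34 diameter, 40 wide, bottom at z = 0. Shoulder 38 wide, 20 high, to x = 57. Strap 34 wide (26 from x = 165), 5 thick, to x = 265. On its middle a rib 12 wide, z = 5 to 21, x = 57 to 177, to pinch from above.
- balance (a point): Balance point of the hinge, in its rib at x = 75, y = 0, z = 13 mm of the hinge, well towards the eye; axes as the hinge's.
- tail (a point): Tail end of the hinge's strap, at x = 265 mm on its underside.
- stick: White nylon rubbing stick, round, 16 mm diameter, 150 mm long, domed lower tip, blue band near the top, 60 g, standing in one of the tool block's three holes. Origin at the lower tip, 10 mm above the bench; z along the stick, up. It is loose in its hole and may lean up to 6 degrees.
- block: Wooden tool block, 70 x 225 x 55 mm (x, y, z), fixed. Origin: centre of its underside. Three round holes 21 mm wide, 45 mm deep (floor 10 mm above the bench) at y = -72, 0, +72 mm on its centre line, a tool in each; which tool is in which hole varies.
- driver: Red-handled screwdriver with a 16 mm steel shank, 124 mm long, standing in the block; leave it. Origin at its lower end.
- punch: Dark steel punch with a yellow sleeve, 120 mm long, standing in the block; leave it. Origin at its lower end.
- bolt_tub: Green open tub of bolts, 110 x 85 x 42 mm, on the bench; leave it.
- spanner: Steel spanner, 220 mm long, lying on the door along its hinge edge; leave it.
- table: The bench; its top is at z = 0.
- tin: Closed tin of primer, 72 mm diameter, 85 mm high, on the bench; leave it.

How it is judged (in metres and radians):
On the way, in this order (a step that is already met when the one before it is completed fails the run):
1. the stick presses on the strip at its start, by the door's edge (contact force between stick and strip above 0.7 N and x of stick in the frame of strip_near between 0.006 and 0.03 m and y of stick in the frame of strip_near between -0.013 and 0.013 m), for 0.02 s.
2. pressing, the stick has reached a quarter of the strip (contact force between stick and strip above 0.7 N and x of stick in the frame of strip_near between 0.047 and 0.071 m and y of stick in the frame of strip_near between -0.013 and 0.013 m), for 0.02 s.
3. pressing, the stick has reached the middle of the strip (contact force between stick and strip above 0.7 N and x of stick in the frame of strip_near between 0.088 and 0.112 m and y of stick in the frame of strip_near between -0.013 and 0.013 m), for 0.02 s.
4. pressing, the stick has reached three quarters of the strip (contact force between stick and strip above 0.7 N and x of stick in the frame of strip_near between 0.129 and 0.153 m and y of stick in the frame of strip_near between -0.013 and 0.013 m), for 0.02 s.
5. pressing, the stick has reached the strip's far end (contact force between stick and strip above 0.7 N and x of stick in the frame of strip_near between 0.17 and 0.194 m and y of stick in the frame of strip_near between -0.013 and 0.013 m), for 0.02 s.
6. the stick stands in its hole in the block again, let go (distance of stick from where it was at the start of the episode below 0.02 m and angle between stick's own z axis and vertical below 0.2 rad and contact force between stick and the fingers below 0.1 N), for 0.2 s.
7. the hinge is lifted clear of the bench, level, held near its balance point (height (world z) of hinge above 0.03 m and angle between hinge's own z axis and vertical below 0.1 rad and contact force between hinge and table below 0.2 N and x of the grasp point in the frame of balance between -0.03 and 0.03 m), for 0.2 s.
At the end, for the whole second after the job is handed in: Stick back in its hole, let go. Hinge still, held within 30 mm of its balance point, carried by nothing else, level within 5 deg, 35-85 mm above the strip, eye within 15 mm along and 12 mm across of its seat, tail pointing into the door within 20 mm of the centre line (all of step 6 and x of hinge in the frame of seat between -0.015 and 0.015 m and y of hinge in the frame of seat between -0.012 and 0.012 m and z of hinge in the frame of seat between 0.035 and 0.085 m and y of tail in the frame of seat between -0.02 and 0.02 m and x of tail in the frame of seat above 0.2 m and angle between hinge's own z axis and vertical below 0.087 rad and linear speed of hinge below 0.02 m/s and contact force between hinge and the fingers above 2 N and contact force between hinge and table below 0.2 N and contact force between hinge and door below 0.2 N and contact force between hinge and stick below 0.2 N and x of the grasp point in the frame of balance between -0.03 and 0.03 m); the arm keeps its last pose, push and grip.
It fails at once if the stick presses on the strip harder than 25 N (contact force between stick and strip above 25 N).
It fails at once if between the strip's ends, the pressing stick goes faster than 120 mm/s (contact force between stick and strip above 0.5 N and linear speed of stick above 0.12 m/s and x of stick in the frame of strip_near between 0.03 and 0.17 m).
It fails at once if the hinge or the gripper knocks the door (over 3 N) (contact force between any of hinge, the arm, the fingers and door above 3 N).
It fails at once if the hinge tips more than about 17 degrees (angle between hinge's own z axis and vertical above 0.3 rad).
It fails at once if another thing on the bench or the door is moved more than 25 mm (distance of any of driver, punch, bolt_tub, tin, spanner from where it was at the start of the episode above 0.025 m).
It also fails if it takes over 69 s, if anything falls off the work surface, if the arm or the gripper's body presses on something with over 40 N, if the wrist force passes 120 N, or if a joint passes its speed limit or range.

## Working session

There is one attempt and no reset: what is moved stays moved. The work goes in short steps, Python scripts to look and compute and a tool call to move; the robot and the scene stay as the last step left them, time stands still between calls to the robot, and variables do not carry over. Pictures are saved under pics/ and viewed, about 8 in all and at most 12, crops included, and the job is handed in when it is done.

Besides the shell and the picture viewer there is one more tool, called after ">>>" by a JSON object that holds its "method" and its "body", one argument or row to a line. play_rows: Moves the arm, as the interface text tells. Its arguments: {"type":"object","properties":{"series":{"type":"array","items":{"type":"array","items":{"type":"number"}}}},"required":["series"]}

```bash
mkdir -p pics; cat > h.py <<'E'
import numpy as np, cv2, json, pickle
from scipy.spatial.transform import Rotation as R
from bench import read_state, get_image, job_done
def snap(name,fn):
    d=get_image(name); cv2.imwrite('pics/'+fn+'.png',cv2.cvtColor(d['color'],cv2.COLOR_RGB2BGR)); pickle.dump(d,open('pics/'+fn+'.pkl','wb')); return d
def load(fn): return pickle.load(open('pics/'+fn+'.pkl','rb'))
def camR(d):
    o=np.array(d['orientation'],float); return R.from_quat(o).as_matrix() if o.size==4 else o.reshape(3,3)
def ray(d,uv):
    uv=np.array(uv,float).reshape(-1,1,2)
    n=cv2.undistortPoints(uv,np.array(d['intrinsics'],float),np.array(d['D'],float)).reshape(-1,2)
    return np.c_[n,np.ones(len(n))]@camR(d).T
def onz(d,uv,z):
    r=ray(d,uv); o=np.array(d['origin'],float); return o+r*((z-o[2])/r[:,2])[:,None]
def proj(d,P):
    M=camR(d).T; t=-M@np.array(d['origin'],float)
    return cv2.projectPoints(np.array(P,float).reshape(-1,1,3),cv2.Rodrigues(M)[0],t,np.array(d['intrinsics'],float),np.array(d['D'],float))[0].reshape(-1,2)
def tri(ds,uvs):
    A=0;b=0
    for d,uv in zip(ds,uvs):
        r=ray(d,uv)[0]; r/=np.linalg.norm(r); P=np.eye(3)-np.outer(r,r); A=A+P; b=b+P@np.array(d['origin'],float)
    return np.linalg.solve(A,b)
E
python3 - <<'E'
from h import *
print(read_state())
for n in('scene','top'):
    d=snap(n,n+'0'); print({k:v for k,v in d.items() if k!='color'})
E
```

```text
{'clock': 0.0, 'joints': array([ 1.53257394e+00,  3.85519858e-01,  6.66256187e-03, -4.94886766e-04,
       -1.19401024e+00, -2.58625499e-01]), 'joint_vel': array([ 0.00078693, -0.0013556 , -0.00135729, -0.0020151 , -0.00028842,
       -0.00117662]), 'joint_efforts': array([-9.24878404e-04, -3.92292023e+01,  1.88399345e+01,  4.18623984e+00,
       -4.69921360e-03, -1.76374542e-06]), 'position': array([182.59841214, 597.06585888, 200.55879337]), 'ee_rot': array([ 0.42109543, -0.56801059,  0.5689505 , -0.41992611]), 'contact_force': array([-0.74470842, -0.25484506,  0.52095039]), 'wrist_torque': array([ 0.0243398 , -0.03484231, -0.0447649 ]), 'gripper_width': 85.33789321592006}
{'intrinsics': array([[435.22332904,   0.        , 316.79843658],
       [  0.        , 435.22332904, 235.77843307],
       [  0.        ,   0.        ,   1.        ]]), 'D': array([-0.02115475,  0.        ,  0.        ,  0.        ,  0.        ]), 'origin': array([1379.31038893,   81.25765511,  591.2335762 ]), 'orientation': array([ 0.57815827,  0.65650964, -0.35944449, -0.32485037])}
{'intrinsics': array([[466.18076111,   0.        , 312.89551718],
       [  0.        , 466.18076111, 238.86232644],
       [  0.        ,   0.        ,   1.        ]]), 'D': array([-6.63734588e-05,  0.00000000e+00,  0.00000000e+00,  0.00000000e+00,
        0.00000000e+00]), 'origin': array([ 472.68379606,  -10.58408969, 1132.14477218]), 'orientation': array([-0.70521945,  0.70817924, -0.02920559,  0.01716758])}
```

View pics/top0.png

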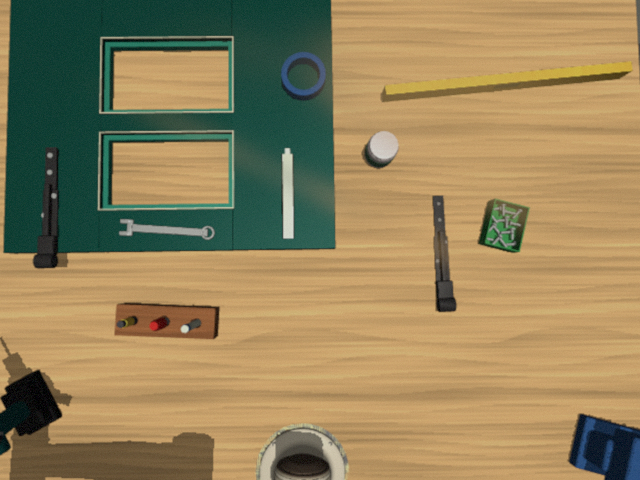

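View pics/scene0.png

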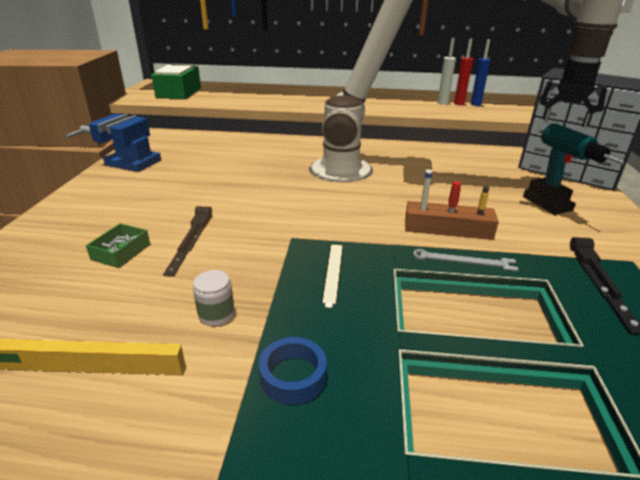

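The top view shows the block at about (115–218, 303–339) with the white stick in its right hole near (186, 328). The strip runs (288, 238) to (287, 150). The loose hinge has its eye at (447, 304) and its tail at (438, 197). I'll enlarge these areas.

```bash
python3 - <<'E'
from h import *
t=cv2.imread('pics/top0.png'); s=cv2.imread('pics/scene0.png')
def c(i,x,y,w,h,k): return cv2.resize(i[y:y+h,x:x+w],None,fx=k,fy=k,interpolation=cv2.INTER_CUBIC)
A=np.zeros((600,800,3),np.uint8)
A[0:500,0:160]=c(t,425,185,40,125,4)       # hinge: u=425+x/4, v=185+y/4
A[0:440,170:290]=c(t,275,145,30,110,4)    # strip u=275+(x-170)/4, v=145+y/4
A[0:200,300:720]=c(t,115,295,105,50,4)      # block u=115+(x-300)/4 v=295+y/4
A[210:570,300:700]=c(s,400,160,100,90,4)   # scene block u=400+(x-300)/4 v=160+(y-210)/4
cv2.imwrite('pics/a.png',A)
E
```

```text
(no output)
```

View pics/a.png

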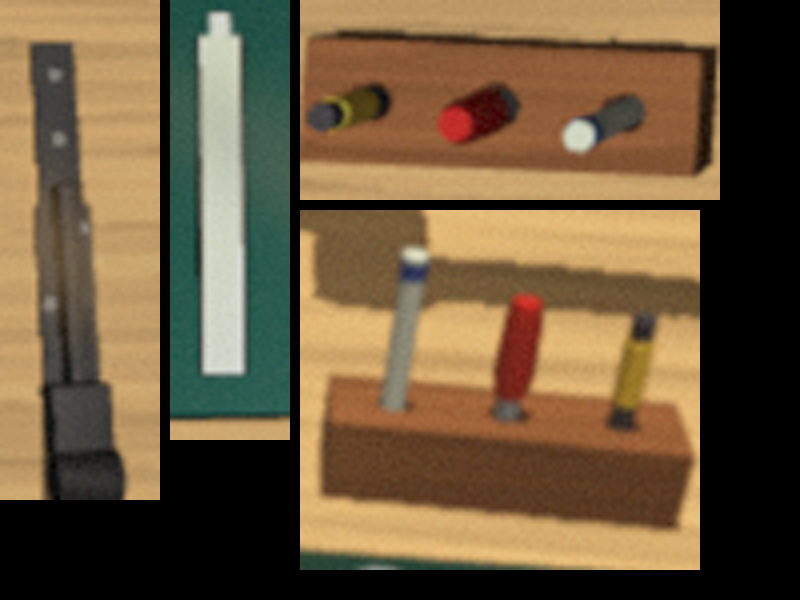

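```bash
python3 - <<'E'
from h import *
t=load('top0'); s=load('scene0'); np.set_printoptions(precision=1,suppress=True)
print('sticktop',tri([t,s],[(184.75,328.5),(428.75,171.25)]), onz(t,(184.75,328.5),160))
print('stick@55',tri([t,s],[(197.5,323),(424,209.5)]),onz(t,(197.5,323),55),onz(s,(424,209.5),55))
print('block top corners',onz(t,[(115+9/4,295+35/4),(115+401/4,295+52/4),(115+395/4,295+174/4),(115.,295+160/4)],55))
st=onz(t,[(283,238.5),(293.75,238.5),(282,154),(292.5,154)],47.5); print('strip',st)
print('door',onz(t,[(5.5,252.5),(335,248.5)],44))
tl=onz(t,[(438.1,196)],5)[0]; sh=onz(t,[(445,280.75)],20)[0]
print('hinge tail,shoulder',tl,sh,np.linalg.norm((tl-sh)[:2]))
d=(tl-sh)[:2];d/=np.linalg.norm(d);print('yaw',np.degrees(np.arctan2(d[1],d[0])),'org',tl[:2]-265*d,'bal',tl[:2]-190*d)
print('eye end', onz(t,[(425+75/4,185+498/4)],0))
st2=read_state(); print(R.from_quat(st2['ee_rot']).as_matrix())
E
```

```text
sticktop [352.6 239.7 157.1] [[352.9 236.9 160. ]]
stick@55 [351.5 240.9  48.3] [[352.2 234.9  55. ]] [[362.6 243.4  55. ]]
block top corners [[396.8 417.5  55. ]
 [385.9 194.9  55. ]
 [317.  197.6  55. ]
 [326.4 421.   55. ]]
strip [[545.   40.4  47.5]
 [544.9  15.4  47.5]
 [744.7  42.7  47.5]
 [744.7  17.9  47.5]]
door [[515.1 680.9  44. ]
 [521.4 -80.9  44. ]]
hinge tail,shoulder [ 650.8 -337.2    5. ] [ 444.3 -344.8   20. ] 206.63095637562517
yaw 2.116861233615963 org [ 386. -347.] bal [ 460.9 -344.2]
eye end [[ 374.4 -346.1    0. ]]
[[-0.3 -0.   1. ]
 [-1.  -0.  -0.3]
 [ 0.  -1.   0. ]]
```

```bash
cat >> h.py <<'E'
def go(p,yaw=None):
    "remaining shift in tool axes (m) and turn (tool rotvec) to TCP p (mm, world), jaw axis yaw deg, pointing down"
    s=read_state(); M=R.from_quat(s['ee_rot']).as_matrix()
    print('t',s['clock'],'pos',s['position'].round(1),'yaw',np.degrees(np.arctan2(M[1,0],M[0,0])).round(2),'F',s['contact_force'].round(1),'w',round(s['gripper_width'],1),'j6',s['joints'][5].round(2))
    w=None
    if yaw is not None:
        a=np.radians(yaw); x=np.array([np.cos(a),np.sin(a),0]); y=np.array([0,0,-1.]); T=np.c_[x,y,np.cross(x,y)]
        w=R.from_matrix(M.T@T).as_rotvec().round(4); M2=T
    print('shift',((M.T@(np.array(p,float)-s['position']))/1000).round(4),'turn',w)
    if w is not None: print('shift after turn',((M2.T@(np.array(p,float)-s['position']))/1000).round(4))
E
python3 -c "
from h import *
go([352,238,200],-180)"
```

```text
t 0.1 pos [182.6 597.1 200.6] yaw -107.01 F [-0.2  0.6 -0.7] w 85.5 j6 -0.26
shift [0.2938 0.0012 0.2671] turn [-0.0013  1.2738  0.0016]
shift after turn [-0.1694  0.0006  0.3591]
```

>>> {"method": "play_rows", "body": {
  "series": [
    [0,0,0,0,0.14,0,0.085],
    [0,0,0,0,0.14,0,0.085],
    [0,0,0,0,0.14,0,0.085],
    [0,0,0,0,0.14,0,0.085],
    [0,0,0,0,0.14,0,0.085],
    [0,0,0,0,0.14,0,0.085],
    [0,0,0,0,0.14,0,0.085],
    [0,0,0,0,0.14,0,0.085],
    [0,0,0,0,0.14,0,0.085]
  ]
}}

```text
clock: 1.0
position: [181.6, 593.7, 194.4]
ee_rot: [-0.012, -0.702, 0.712, 0.015]
contact_force: [-0.2, 0.0, -0.1]
gripper_width: 85.1
```

```bash
python3 -c "
from h import *
go([352,238,200],-180)"
```

```text
t 1.0 pos [181.6 593.7 194.4] yaw 177.79 F [-0.2  0.  -0.1] w 85.1 j6 -1.57
shift [-0.184  -0.0012  0.3489] turn [-0.014  -0.0385  0.0034]
shift after turn [-0.1704 -0.0056  0.3557]
```

>>> {"method": "play_rows", "body": {
  "series": [
    [-0.017,-0.002,0.035,0,-0.038,0,0.085],
    [-0.019,-0.002,0.04,0,0,0,0.085],
    [-0.019,-0.002,0.04,0,0,0,0.085],
    [-0.019,-0.002,0.04,0,0,0,0.085],
    [-0.019,-0.002,0.04,0,0,0,0.085],
    [-0.019,-0.002,0.04,0,0,0,0.085],
    [-0.019,-0.002,0.04,0,0,0,0.085],
    [-0.019,-0.002,0.04,0,0,0,0.085],
    [-0.01,-0.001,0.02,0,0,0,0.085],
    [0,-0.001,0,0,0,0,0.085]
  ]
}}

```text
clock: 2.0
position: [341.8, 243.2, 212.4]
ee_rot: [0.003, -0.699, 0.715, 0.002]
contact_force: [-0.7, 0.5, -0.9]
gripper_width: 85.0
```

```bash
python3 -c "
from h import *
go([352,238,200],-180); d=snap('wrist','w1');print(d['origin'],proj(d,[[352,238,160],[352,238,55],[353,236,55]]))"
```

```text
t 2.0 pos [341.8 243.2 212.4] yaw -179.99 F [-0.7  0.5 -0.9] w 85.0 j6 -1.02
shift [-0.0103  0.0124  0.0049] turn [-0.0233  0.0003  0.0073]
shift after turn [-0.0102  0.0124  0.0052]
[343.41502259 171.19442501 386.64090846] [[303.46107587 240.47667859]
 [307.38591092 208.05578236]
 [306.27133637 205.90570152]]
```

View pics/w1.png

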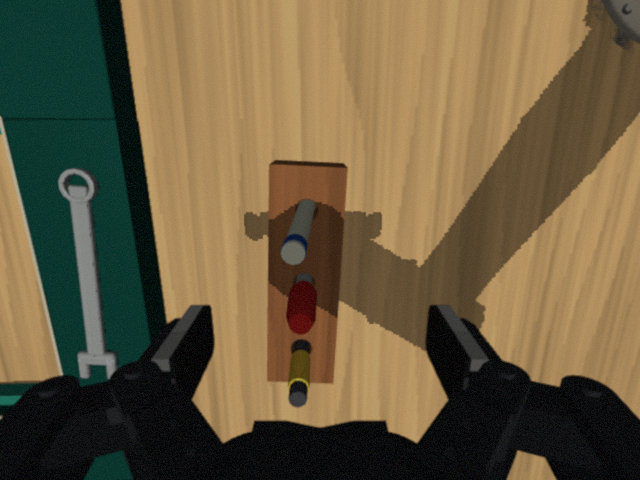

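```bash
python3 -c "
from h import *
d=load('w1');t=load('top0');s=load('scene0')
print(onz(d,[(294,253)],160),onz(d,[(307,208),(310,205)],55),tri([d,t,s],[(294,253),(184.75,328.5),(428.75,171.25)]))
print(onz(d,[(270,163),(347,165),(267,382),(333,383)],55), read_state()['joints'])
go([352,238,150],-180)"
```

```text
[[358.23382347 246.44656627 160.        ]] [[352.35287647 237.94747629  55.        ]
 [349.58484668 235.16573308  55.        ]] [355.64170987 241.40058075 159.8971729 ]
[[384.65468562 197.47075081  55.        ]
 [316.50258913 199.2552309   55.        ]
 [396.23578781 424.21858955  55.        ]
 [326.69262396 425.92771692  55.        ]] [ 1.01602214  0.02870076 -0.42883227  0.00675387 -1.13628085 -1.01771991]
t 2.05 pos [341.7 244.2 212.6] yaw -179.93 F [ 0.3 -1.   0. ] w 84.9 j6 -1.02
shift [-0.0107  0.0627  0.0048] turn [-0.0228  0.0012  0.0069]
shift after turn [-0.0103  0.0626  0.0062]
```

>>> {"method": "play_rows", "body": {
  "series": [
    [-0.013,0,0.006,-0.022,0,0.007,0.085],
    [0,0.01,0,0,0,0,0.085],
    [0,0,0,0,0,0,0.085]
  ]
}}

```text
clock: 2.35
position: [354.2, 239.7, 201.5]
ee_rot: [-0.001, 0.707, -0.707, 0.001]
contact_force: [-0.7, 0.2, -1.3]
gripper_width: 85.2
```

```bash
python3 -c "
from h import *
go([355,240,106],-180);d=snap('wrist','w2');
g=d['color'].astype(int); m=((g.min(2)>110)&((g.max(2)-g.min(2))<25)).astype('uint8');m[:,:200]=0;m[:,430:]=0;m[300:]=0
n,l,s,c=cv2.connectedComponentsWithStats(m);print(s[1:],c[1:]);print(proj(d,[[355,240,160],[353,236,55]]))"
```

```text
t 2.35 pos [354.2 239.7 201.5] yaw -179.87 F [-0.7  0.2 -1.3] w 85.2 j6 -0.97
shift [-0.0008  0.0955 -0.0002] turn [0.0001 0.0022 0.0006]
shift after turn [-0.0008  0.0955 -0.0003]
[] []
[[318.70104452 252.36742093]
 [321.10738947 208.28817759]]
```

>>> {"method": "play_rows", "body": {
  "series": [
    [-0.001,0.018,0,0,0,0,0.085],
    [0,0.02,0,0,0,0,0.085],
    [0,0.02,0,0,0,0,0.085],
    [0,0.02,0,0,0,0,0.085],
    [0,0.012,0,0,0,0,0.085],
    [0,0,0,0,0,0,0.085]
  ]
}}

```text
clock: 3.0
position: [354.4, 246.1, 109.6]
ee_rot: [-0.003, 0.707, -0.707, 0.005]
contact_force: [-0.4, 0.4, 0.5]
gripper_width: 84.9
```

```bash
python3 -c "
from h import *
go([355,240,106],-180);d=snap('wrist','w3')"
```

```text
t 3.0 pos [354.4 246.1 109.6] yaw -179.33 F [-0.4  0.4  0.5] w 84.9 j6 -0.98
shift [-0.0005  0.0035  0.0061] turn [ 0.0009  0.0117 -0.0022]
shift after turn [-0.0006  0.0036  0.0061]
```

View pics/w3.png

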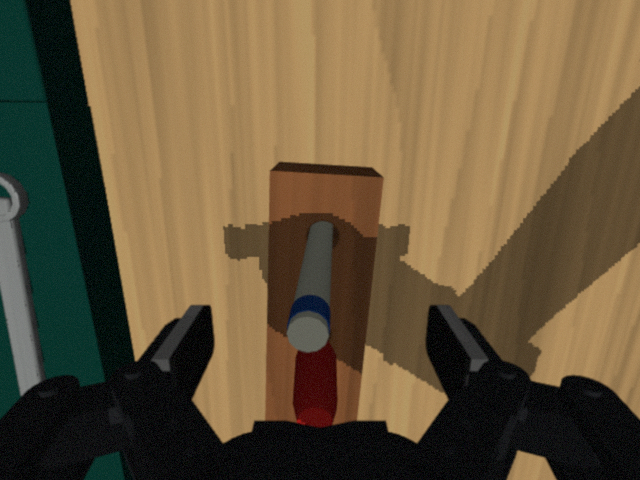

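The stick stands between the fingers, with its top at (309, 332) and its hole at about (322, 230).

```bash
python3 -c "
from h import *
d=load('w3');print(onz(d,[(309,332)],160),onz(d,[(320,228)],55), onz(d,[(324,227)],55)); go([356,240,106],-180)"
```

```text
[[358.62909916 245.40766684 160.        ]] [[354.67103042 234.41511966  55.        ]] [[352.11702792 233.71956565  55.        ]]
t 3.05 pos [354.9 246.5 110.4] yaw -179.32 F [ 0.1 -0.  -0. ] w 85.4 j6 -0.98
shift [-0.001   0.0043  0.0066] turn [ 0.0022  0.0119 -0.0034]
shift after turn [-0.0011  0.0044  0.0065]
```

>>> {"method": "play_rows", "body": {
  "series": [
    [-0.002,0.003,0.006,0.09,0.012,0,0.085],
    [0,-0.001,0.001,0,0,0,0.085]
  ]
}}

```text
clock: 3.25
position: [357.6, 241.1, 110.0]
ee_rot: [-0.002, -0.675, 0.738, -0.003]
contact_force: [-0.4, -0.2, -0.0]
gripper_width: 85.0
```

```bash
python3 -c "
from h import *
go([356,240,106],-180)"
```

```text
t 3.25 pos [357.6 241.1 110. ] yaw -179.93 F [-0.4 -0.2 -0. ] w 85.0 j6 -1.06
shift [0.0016 0.004  0.0007] turn [-0.0887  0.0009 -0.0062]
shift after turn [0.0016 0.004  0.0011]
```

>>> {"method": "play_rows", "body": {
  "series": [
    [0.001,0.003,0,0,0,0,0.05],
    [0,0,0,0,0,0,0.01],
    [0,0,0,0,0,0,0.01],
    [0,0,0,0,0,0,0.01],
    [0,0,0,0,0,0,0.01],
    [0,0,0,0,0,0,0.01],
    [0,0,0,0,0,0,0.01]
  ]
}}

```text
clock: 3.95
position: [356.4, 241.8, 109.2]
ee_rot: [-0.002, -0.678, 0.735, -0.003]
contact_force: [0.1, 0.7, -0.1]
gripper_width: 13.8
```

```bash
python3 -c "
from h import *
go([356,240,106],-180)"
```

```text
t 3.95 pos [356.4 241.8 109.2] yaw -179.94 F [ 0.1  0.7 -0.1] w 13.8 j6 -1.06
shift [0.0004 0.0034 0.0016] turn [-0.081   0.0008 -0.0078]
shift after turn [0.0004 0.0032 0.0018]
```

>>> {"method": "play_rows", "body": {
  "series": [
    [0,-0.01,0,0,0,0,0.01],
    [0,-0.02,0,0,0,0,0.01],
    [0,-0.025,0,0,0,0,0.01],
    [0,-0.025,0,0,0,0,0.01],
    [0,-0.01,0,-0.08,0,0,0.01]
  ]
}}

```text
clock: 4.45
position: [355.5, 249.4, 202.2]
ee_rot: [-0.001, -0.705, 0.709, -0.003]
contact_force: [-0.3, 0.6, -0.7]
gripper_width: 14.2
```

```bash
python3 -c "
from h import *
go([553,28,170],-180);snap('scene','s1');snap('top','t1')
s=cv2.imread('pics/s1.png')[60:260,340:520];t=cv2.imread('pics/t1.png')[270:370,90:250]
A=np.zeros((600,720,3),np.uint8);A[:600,:540]=cv2.resize(s,None,fx=3,fy=3)
cv2.imwrite('pics/s1c.png',A)"
```

```text
t 4.45 pos [355.5 249.4 202.2] yaw -179.82 F [-0.3  0.6 -0.7] w 14.2 j6 -1.0
shift [-0.1966  0.0343  0.2219] turn [-0.0046  0.0031 -0.0057]
shift after turn [-0.1975  0.0322  0.2214]
```

View pics/s1c.png

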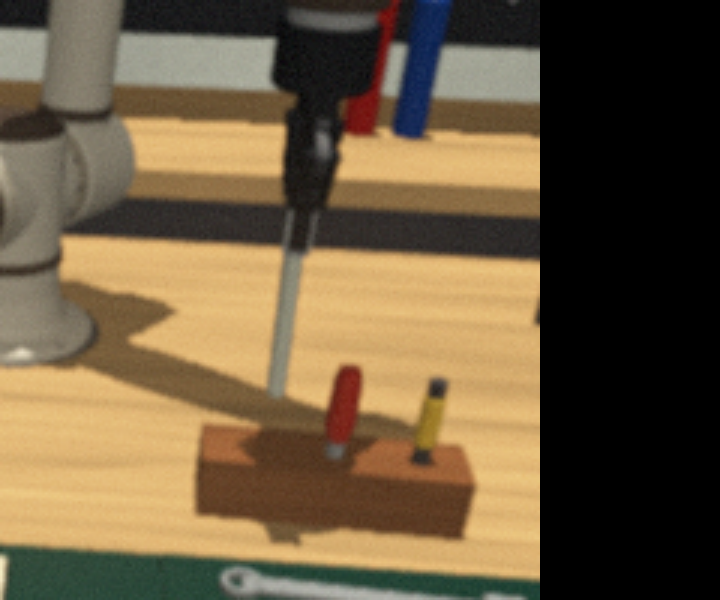

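```bash
python3 -c "
from h import *
d=load('s1');print(onz(d,[(431.7,191.2),(432,192)],103)); print(proj(d,[[355.5,249.4,202],[355.5,249.4,103]]))"
```

```text
[[351.27943133 257.06716805 103.        ]
 [355.86637907 257.3548941  103.        ]]
[[434.7652832  154.95014925]
 [428.80939427 191.73486074]]
```

>>> {"method": "play_rows", "body": {
  "series": [
    [-0.02,0.002,0.022,0,0,0,0.01],
    [-0.03,0.002,0.033,0,0,0,0.01],
    [-0.03,0.002,0.033,0,0,0,0.01],
    [-0.03,0.002,0.033,0,0,0,0.01],
    [-0.03,0.002,0.033,0,0,0,0.01],
    [-0.03,0.002,0.033,0,0,0,0.01],
    [-0.02,0.001,0.022,0,0,0,0.01],
    [0,0,0,0,0,0,0.01]
  ]
}}

```text
clock: 5.35
position: [551.1, 30.0, 188.2]
ee_rot: [0.002, -0.703, 0.711, -0.0]
contact_force: [-0.4, 0.4, -0.4]
gripper_width: 13.7
```

```bash
python3 -c "
from h import *
go([557,28,170],-179.4);d=snap('wrist','w4');print(proj(d,[[545,28,47.5],[744,30,47.5]]))"
```

```text
t 5.35 pos [551.1  30.  188.2] yaw -179.81 F [-0.4  0.4 -0.4] w 13.7 j6 -0.36
shift [-0.006   0.0182  0.0018] turn [-0.0115 -0.0072  0.002 ]
shift after turn [-0.0059  0.0182  0.002 ]
[[326.45834856 213.62030625]
 [ 97.47047992 215.22471158]]
```

View pics/w4.png

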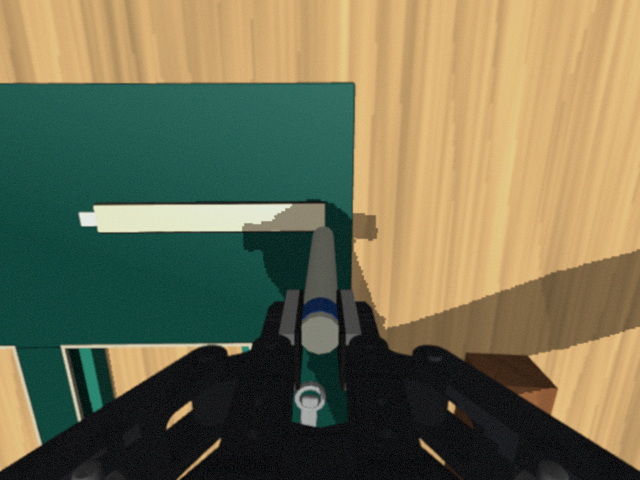

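```bash
python3 -c "
from h import *
d=load('w4');print(onz(d,[(322,232)],89),onz(d,[(326,203),(325,231),(95,204),(95,232)],47.5),onz(d,[(354,84),(353,200)],44),onz(d,[(320,337)],238))"
```

```text
[[549.23433087  32.96093595  89.        ]] [[545.47518644  18.58559864  47.5       ]
 [546.1617465   43.76563585  47.5       ]
 [744.40050807  20.09750493  47.5       ]
 [748.741226    45.15631749  47.5       ]] [[523.82453977 -77.11064675  44.        ]
 [521.83106036  16.57218763  44.        ]] [[551.30308796  32.42473827 238.        ]]
```

>>> {"method": "play_rows", "body": {
  "series": [
    [-0.011,0.01,0.002,-0.011,-0.007,0,0.01],
    [0,0.012,0,0,0,0,0.01],
    [0,0.01,0,0,0,0,0.01],
    [0,0,0,0,0,0,0.01]
  ]
}}

```text
clock: 5.8
position: [558.8, 30.6, 151.9]
ee_rot: [0.008, -0.707, 0.707, -0.002]
contact_force: [0.2, 0.1, -0.9]
gripper_width: 13.6
```

```bash
python3 -c "
from h import *
go([562,28,146.5],-179.4)"
```

```text
t 5.8 pos [558.8  30.6 151.9] yaw -179.2 F [ 0.2  0.1 -0.9] w 13.6 j6 -0.33
shift [-0.0032  0.0053  0.0026] turn [-0.0007  0.0035  0.0079]
shift after turn [-0.0032  0.0054  0.0026]
```

>>> {"method": "play_rows", "body": {
  "series": [
    [-0.003,0.002,0.0025,0,0,0,0.01],
    [0,0.001,0,0,0,0,0.01]
  ]
}}

```text
clock: 6.0
position: [561.4, 28.9, 148.6]
ee_rot: [0.009, -0.707, 0.708, -0.003]
contact_force: [0.9, 0.5, 0.0]
gripper_width: 14.1
```

```bash
python3 -c "
from h import *
go([562,28,146.5],-179.4)"
```

```text
t 6.0 pos [561.4  28.9 148.6] yaw -179.07 F [0.9 0.5 0. ] w 14.1 j6 -0.32
shift [-0.0006  0.0021  0.0009] turn [-0.0012  0.0057  0.0083]
shift after turn [-0.0006  0.0021  0.0009]
```

>>> {"method": "play_rows", "body": {
  "series": [
    [-0.001,0.0015,0.001,0,0,0,0.01],
    [0,0.001,0,0,0,0,0.01]
  ]
}}

```text
clock: 6.2
position: [562.8, 28.2, 146.7]
ee_rot: [0.008, -0.707, 0.707, -0.004]
contact_force: [-0.2, -0.1, -0.7]
gripper_width: 13.5
```

>>> {"method": "play_rows", "body": {
  "series": [
    [0,0.0015,0,0,0,0,0.01]
  ]
}}

```text
clock: 6.3
position: [563.0, 28.2, 145.6]
ee_rot: [0.008, -0.707, 0.707, -0.004]
contact_force: [-0.1, 0.1, 1.5]
gripper_width: 13.7
```

>>> {"method": "play_rows", "body": {
  "series": [
    [0,0.0015,0,0,0,0,0.01]
  ]
}}

```text
clock: 6.4
position: [563.2, 28.1, 144.6]
ee_rot: [0.008, -0.707, 0.707, -0.004]
contact_force: [-0.2, 0.2, 2.1]
gripper_width: 14.1
```

>>> {"method": "play_rows", "body": {
  "series": [
    [0,0.0015,0,0,0,0,0.01]
  ]
}}

```text
clock: 6.5
position: [563.4, 28.0, 143.8]
ee_rot: [0.008, -0.707, 0.707, -0.005]
contact_force: [-1.3, 0.7, 4.0]
gripper_width: 13.7
```

>>> {"method": "play_rows", "body": {
  "series": [
    [-0.005,0.0008,0,0,0,0,0.01],
    [-0.005,0.0008,0,0,0,0,0.01],
    [-0.005,0.0008,0,0,0,0,0.01]
  ]
}}

```text
clock: 6.8
position: [574.4, 26.8, 142.8]
ee_rot: [0.012, -0.705, 0.709, -0.001]
contact_force: [-5.8, -0.1, 11.0]
gripper_width: 13.6
```

>>> {"method": "play_rows", "body": {
  "series": [
    [-0.005,-0.0006,-0.0006,0,0,0,0.01],
    [-0.005,0,-0.0006,0,0,0,0.01]
  ]
}}

```text
clock: 7.0
position: [582.9, 27.5, 143.6]
ee_rot: [0.013, -0.705, 0.709, 0.001]
contact_force: [-3.2, -0.4, 3.9]
gripper_width: 13.8
```

```bash
python3 -c "
from h import *
go([750,30,144],-179.3)"
```

```text
t 7.0 pos [582.9  27.5 143.6] yaw -179.0 F [-3.2 -0.4  3.9] w 13.8 j6 -0.31
shift [-0.167  -0.0038  0.0005] turn [-0.0058  0.0052  0.0205]
shift after turn [-0.1671 -0.0004 -0.0004]
```

>>> {"method": "play_rows", "body": {
  "series": [
    [-0.005,0,-0.0006,0,0,0.004,0.01],
    [-0.005,0,-0.0005,0,0,0.004,0.01],
    [-0.005,0,-0.0005,0,0,0.004,0.01]
  ]
}}

```text
clock: 7.3
position: [597.8, 28.9, 143.2]
ee_rot: [0.01, -0.704, 0.71, -0.002]
contact_force: [-4.0, -0.4, 6.2]
gripper_width: 13.4
```

```bash
python3 -c "
from h import *
go([750,30,144],-179.3)"
```

```text
t 7.3 pos [597.8  28.9 143.2] yaw -179.0 F [-4.  -0.4  6.2] w 13.4 j6 -0.3
shift [-0.1521 -0.0026  0.0015] turn [-0.0073  0.0052  0.0118]
shift after turn [-0.1522 -0.0008  0.0007]
```

>>> {"method": "play_rows", "body": {
  "series": [
    [-0.005,-0.0003,-0.0001,-0.001,0,0.003,0.01],
    [-0.005,-0.0001,-0.0001,-0.001,0,0.003,0.01],
    [-0.005,-0.0001,-0.0001,-0.001,0,0.002,0.01],
    [-0.005,-0.0001,-0.0002,-0.001,0,0.002,0.01]
  ]
}}

```text
clock: 7.7
position: [619.1, 29.6, 143.5]
ee_rot: [0.007, -0.706, 0.708, -0.005]
contact_force: [-3.5, 0.6, 4.2]
gripper_width: 13.9
```

```bash
python3 -c "
from h import *
go([750,30,144],-179.3)"
```

```text
t 7.7 pos [619.1  29.6 143.5] yaw -178.99 F [-3.5  0.6  4.2] w 13.9 j6 -0.29
shift [-0.1309 -0.0008  0.0019] turn [-0.0037  0.0055  0.0023]
shift after turn [-0.1309 -0.0005  0.0012]
```

>>> {"method": "play_rows", "body": {
  "series": [
    [-0.005,0,0.0001,-0.001,0.001,0.0005,0.01],
    [-0.005,0,0.0001,-0.001,0.001,0.0005,0.01],
    [-0.005,0,0.0001,0,0.001,0.001,0.01],
    [-0.005,0,0.0001,0,0.001,0.001,0.01],
    [-0.005,0,0.0001,0,0.001,0.001,0.01]
  ]
}}

```text
clock: 8.2
position: [646.6, 29.6, 143.5]
ee_rot: [0.003, -0.707, 0.708, -0.005]
contact_force: [-3.2, 0.4, 4.2]
gripper_width: 13.6
```

```bash
python3 -c "
from h import *
go([750,30,144],-179.3)"
```

```text
t 8.2 pos [646.6  29.6 143.5] yaw -179.3 F [-3.2  0.4  4.2] w 13.6 j6 -0.28
shift [-0.1034 -0.0003  0.0008] turn [-0.0013  0.     -0.0025]
shift after turn [-0.1034 -0.0005  0.0008]
```

>>> {"method": "play_rows", "body": {
  "series": [
    [-0.005,0,0,0,0,0,0.01],
    [-0.005,0,0,0,0,0,0.01],
    [-0.005,0,0,0,0,0,0.01],
    [-0.005,0,0,0,0,0,0.01],
    [-0.005,0,0,0,0,0,0.01],
    [-0.005,0,0,0,0,0,0.01]
  ]
}}

```text
clock: 8.8
position: [679.6, 30.0, 143.5]
ee_rot: [0.003, -0.707, 0.708, -0.005]
contact_force: [-3.5, 0.3, 3.2]
gripper_width: 13.8
```

```bash
python3 -c "
from h import *
go([735,30,144],-179.3)"
```

```text
t 8.8 pos [679.6  30.  143.5] yaw -179.3 F [-3.5  0.3  3.2] w 13.8 j6 -0.27
shift [-0.0554 -0.0003  0.0007] turn [-0.0013  0.0001 -0.0031]
shift after turn [-0.0554 -0.0005  0.0007]
```

>>> {"method": "play_rows", "body": {
  "series": [
    [-0.005,0.0001,0,0,0,0,0.01],
    [-0.005,0.0001,0,0,0,0,0.01],
    [-0.005,0.0001,0,0,0,0,0.01],
    [-0.005,0.0001,0,0,0,0,0.01],
    [-0.005,0.0001,0,0,0,0,0.01],
    [-0.005,0.0001,0,0,0,0,0.01]
  ]
}}

```text
clock: 9.4
position: [712.3, 30.3, 143.3]
ee_rot: [0.003, -0.707, 0.708, -0.005]
contact_force: [-4.1, 0.2, 4.2]
gripper_width: 13.6
```

>>> {"method": "play_rows", "body": {
  "series": [
    [-0.005,0.0001,0,0,0,0,0.01],
    [-0.005,0.0001,0,0,0,0,0.01],
    [-0.005,0.0001,0,0,0,0,0.01],
    [-0.005,0.0001,0,0,0,0,0.01]
  ]
}}

```text
clock: 9.8
position: [734.0, 30.5, 143.2]
ee_rot: [0.003, -0.706, 0.708, -0.005]
contact_force: [-3.3, -0.4, 4.8]
gripper_width: 13.9
```

>>> {"method": "play_rows", "body": {
  "series": [
    [-0.003,0,0,0,0,0,0.01],
    [0,-0.015,0,0,0,0,0.01],
    [0,-0.025,0,0,0,0,0.01],
    [0.01,-0.022,-0.005,0,0,0,0.01],
    [0.035,-0.002,-0.02,0,0,0,0.01],
    [0.04,-0.001,-0.022,0,0,0,0.01],
    [0.04,-0.001,-0.022,0,0,0,0.01],
    [0.04,-0.001,-0.022,0,0,0,0.01],
    [0.04,-0.001,-0.022,0,0,0,0.01],
    [0.04,-0.001,-0.022,0,0,0,0.01]
  ]
}}

```text
clock: 10.8
position: [491.8, 169.7, 204.4]
ee_rot: [0.005, 0.711, -0.704, 0.008]
contact_force: [0.0, 1.5, 0.1]
gripper_width: 13.9
```

```bash
python3 -c "
from h import *
go([356,240,205],-180)"
```

```text
t 10.8 pos [491.8 169.7 204.4] yaw -179.82 F [0.  1.5 0.1] w 13.9 j6 -0.65
shift [ 0.1356 -0.0024 -0.0707] turn [ 0.0097  0.0033 -0.0185]
shift after turn [ 0.1358 -0.0006 -0.0703]
```

>>> {"method": "play_rows", "body": {
  "series": [
    [0.035,-0.001,-0.018,0.005,0.002,-0.009,0.01],
    [0.035,-0.001,-0.018,0.005,0.002,-0.009,0.01],
    [0.035,-0.001,-0.018,0,0,0,0.01],
    [0.02,-0.001,-0.01,0,0,0,0.01],
    [0.005,-0.001,0,0,0,0,0.01],
    [0,-0.0005,0,0,0,0,0.01]
  ]
}}

```text
clock: 11.4
position: [352.0, 240.1, 211.0]
ee_rot: [0.001, 0.713, -0.702, 0.005]
contact_force: [0.6, -1.1, 0.2]
gripper_width: 14.0
```

```bash
python3 -c "
from h import *
go([356,240,205],-180)"
```

```text
t 11.4 pos [352.  240.1 211. ] yaw -179.63 F [ 0.6 -1.1  0.2] w 14.0 j6 -0.97
shift [-0.004   0.0061  0.0002] turn [ 0.0156  0.0066 -0.0088]
shift after turn [-0.004   0.006   0.0001]
```

>>> {"method": "play_rows", "body": {
  "series": [
    [-0.003,0.01,0.008,0.015,0.006,-0.008,0.01],
    [0,0.017,0,0,0,0,0.01],
    [0,0.01,0,0,0,0,0.01],
    [0,0,0,0,0,0,0.01]
  ]
}}

```text
clock: 11.8
position: [358.2, 230.5, 171.3]
ee_rot: [-0.002, -0.707, 0.707, 0.001]
contact_force: [-0.2, -0.3, -0.1]
gripper_width: 14.1
```

```bash
python3 -c "
from h import *
go([355,232,170],-180);d=snap('wrist','w5');A=cv2.imread('pics/w5.png')[130:430,220:420];cv2.imwrite('pics/w5c.png',cv2.resize(A,None,fx=2,fy=2,interpolation=cv2.INTER_CUBIC))"
```

```text
t 11.8 pos [358.2 230.5 171.3] yaw 179.74 F [-0.2 -0.3 -0.1] w 14.1 j6 -0.96
shift [ 0.0032  0.0013 -0.0015] turn [-0.     -0.0045 -0.0009]
shift after turn [ 0.0032  0.0013 -0.0015]
```

View pics/w5c.png

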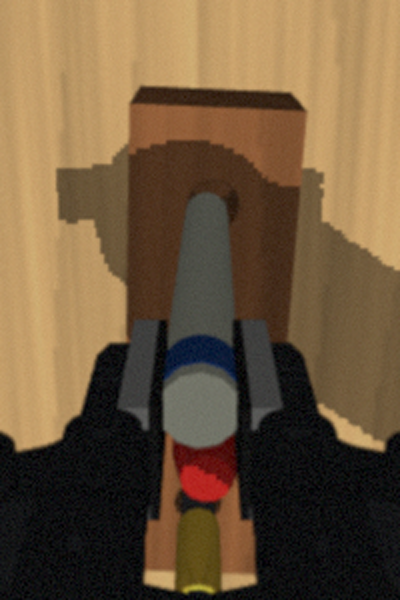

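```bash
python3 -c "
from h import *
d=load('w5');print('hole',onz(d,[(326.8,232)],55),'hole l/r/top',onz(d,[(314.5,232),(339,232),(327,220.5)],55),'tip',onz(d,[(324,230.5)],73))
print('blk',onz(d,[(286,182),(372,185),],55)); go([355,232,170],-180)"
```

```text
hole [[352.61090787 239.70497983  55.        ]] hole l/r/top [[362.67380044 239.65655795  55.        ]
 [342.63071513 239.75318566  55.        ]
 [352.45841311 229.992981    55.        ]] tip [[355.09232099 233.18294604  73.        ]]
blk [[384.65856978 198.66347915  55.        ]
 [317.11583613 201.35758505  55.        ]]
t 11.85 pos [358.4 230.8 171.9] yaw 179.76 F [ 0.4  0.1 -1. ] w 13.7 j6 -0.96
shift [ 0.0034  0.0019 -0.0012] turn [ 0.0005 -0.0042 -0.0016]
shift after turn [ 0.0034  0.0019 -0.0012]
```

```bash
python3 -c "
from h import *
d=load('w5');print('tip',onz(d,[(324,235.2)],80)); go([355.6,235.8,160],-180)"
```

```text
tip [[355.17196011 234.81457325  80.        ]]
t 11.85 pos [358.4 230.8 171.9] yaw 179.76 F [ 0.4  0.1 -1. ] w 13.7 j6 -0.96
shift [ 0.0029  0.0119 -0.005 ] turn [ 0.0005 -0.0042 -0.0016]
shift after turn [ 0.0028  0.0119 -0.005 ]
```

>>> {"method": "play_rows", "body": {
  "series": [
    [0.0028,0.004,-0.0055,0,-0.004,0,0.01],
    [0,0.004,0,0,0,0,0.01],
    [0,0,0,0,0,0,0.01]
  ]
}}

```text
clock: 12.15
position: [356.8, 237.0, 163.8]
ee_rot: [0.001, 0.708, -0.707, 0.0]
contact_force: [0.5, -0.6, -0.8]
gripper_width: 13.7
```

```bash
python3 -c "
from h import *
go([355.8,236.3,150],-180)"
```

```text
t 12.15 pos [356.8 237.  163.8] yaw 179.91 F [ 0.5 -0.6 -0.8] w 13.7 j6 -0.97
shift [0.0011 0.0138 0.0007] turn [ 0.0013 -0.0015 -0.0027]
shift after turn [0.001  0.0138 0.0007]
```

>>> {"method": "play_rows", "body": {
  "series": [
    [0.001,0.004,0.0007,0,0,0,0.01],
    [0,0.005,0.0005,0,0,0,0.01],
    [0,0.005,0.0005,0,0,0,0.01]
  ]
}}

```text
clock: 12.45
position: [356.3, 236.1, 149.9]
ee_rot: [0.002, 0.708, -0.706, 0.001]
contact_force: [0.4, 0.1, -1.2]
gripper_width: 14.0
```

```bash
python3 -c "
from h import *
go([355.8,236.3,110],-180);d=snap('wrist','w6');A=cv2.imread('pics/w6.png')[150:350,240:420];cv2.imwrite('pics/w6c.png',cv2.resize(A,None,fx=3,fy=3,interpolation=cv2.INTER_CUBIC))"
```

```text
t 12.45 pos [356.3 236.1 149.9] yaw 179.97 F [ 0.4  0.1 -1.2] w 14.0 j6 -0.97
shift [ 0.0006  0.0399 -0.    ] turn [ 0.0035 -0.0006 -0.0046]
shift after turn [ 0.0005  0.0399 -0.0002]
```

View pics/w6c.png

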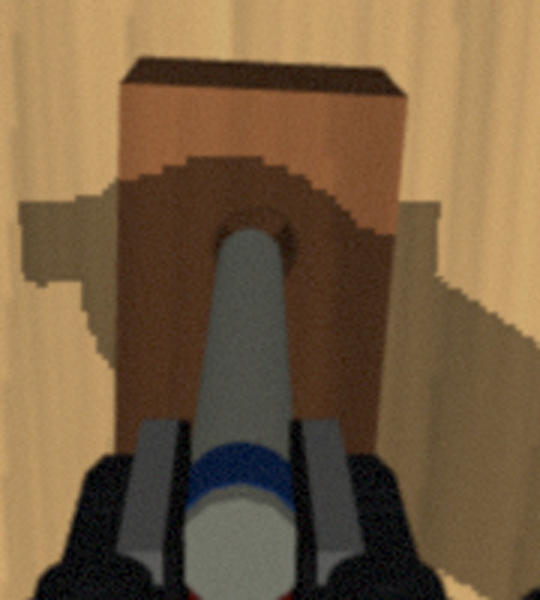

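The stick tip is at the hole mouth (crop 249, 240) against a hole centre of about (256, 246). I'll nudge about 1.7 mm in −x and 1 mm in −y, then lower while watching the force.

>>> {"method": "play_rows", "body": {
  "series": [
    [0.0018,0,0.0012,0,0,0,0.01],
    [0,0.004,0,0,0,0,0.01],
    [0,0.005,0,0,0,0,0.01]
  ]
}}

```text
clock: 12.8
position: [354.0, 234.4, 139.7]
ee_rot: [0.002, 0.708, -0.706, 0.001]
contact_force: [-0.9, -0.4, -0.1]
gripper_width: 13.8
```

>>> {"method": "play_rows", "body": {
  "series": [
    [0,0.006,0.0005,0,0,0,0.01],
    [0,0.006,0.0005,0,0,0,0.01]
  ]
}}

```text
clock: 13.0
position: [354.1, 233.5, 126.9]
ee_rot: [0.002, 0.708, -0.706, 0.001]
contact_force: [0.1, -1.1, -0.5]
gripper_width: 13.8
```

>>> {"method": "play_rows", "body": {
  "series": [
    [0,0.006,-0.001,0,0,0,0.01],
    [0,0.005,-0.0005,0,0,0,0.01]
  ]
}}

```text
clock: 13.2
position: [354.0, 234.8, 114.5]
ee_rot: [0.002, 0.708, -0.706, 0.001]
contact_force: [0.2, -1.2, -1.6]
gripper_width: 13.9
```

>>> {"method": "play_rows", "body": {
  "series": [
    [0,0.003,-0.0005,0,0,0,0.01]
  ]
}}

```text
clock: 13.3
position: [353.8, 235.2, 110.8]
ee_rot: [0.001, 0.708, -0.706, 0.001]
contact_force: [-1.1, 0.3, -0.4]
gripper_width: 14.0
```

Almost on the floor, so open now.

>>> {"method": "play_rows", "body": {
  "series": [
    [0,0,0,0,0,0,0.03],
    [0,-0.0005,0,0,0,0,0.06],
    [0,-0.0005,0,0,0,0,0.085],
    [0,-0.0005,0,0,0,0,0.085],
    [0,-0.0005,0,0,0,0,0.085],
    [0,-0.015,0,0,0,0,0.085],
    [0,-0.025,0,0,0,0,0.085],
    [0,-0.03,0,0,0,0,0.085],
    [0,-0.03,0,0,0,0,0.085]
  ]
}}

```text
clock: 14.2
position: [351.9, 233.0, 213.1]
ee_rot: [0.0, -0.705, 0.709, 0.001]
contact_force: [0.3, 0.6, -0.7]
gripper_width: 85.0
```

```bash
python3 -c "
from h import *
go([461,-344,200],-268); snap('top','t2'); A=cv2.imread('pics/t2.png')[285:355,100:240];B=cv2.imread('pics/w1.png');snap('wrist','w7');B=cv2.imread('pics/w7.png')[130:330,220:420]
C=np.zeros((600,800,3),np.uint8);C[:280,:560]=cv2.resize(A,None,fx=4,fy=4);C[280:580,:300]=cv2.resize(B,(300,300));cv2.imwrite('pics/c7.png',C)"
```

```text
t 14.2 pos [351.9 233.  213.1] yaw 179.93 F [ 0.3  0.6 -0.7] w 85.0 j6 -0.98
shift [-0.1098  0.016   0.5768] turn [-0.0064  1.5346 -0.0021]
shift after turn [-0.5805  0.0131 -0.0889]
```

View pics/c7.png

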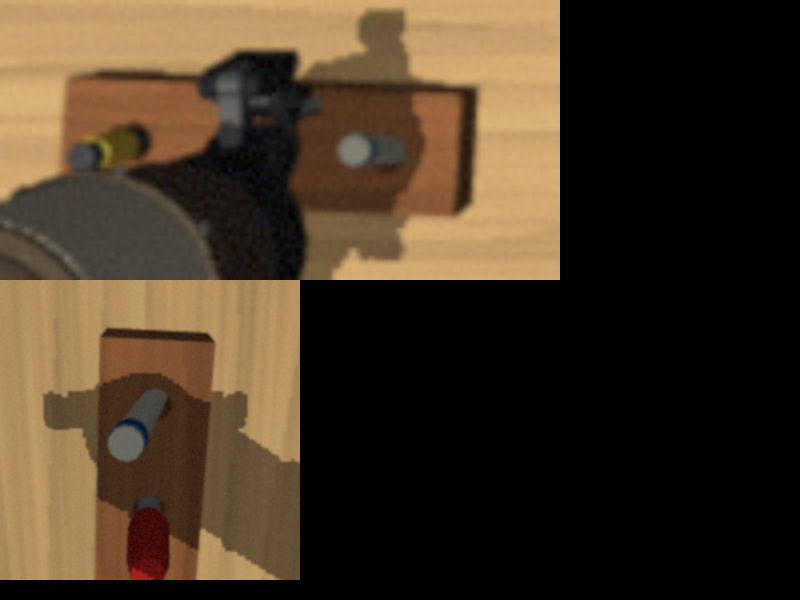

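>>> {"method": "play_rows", "body": {
  "series": [
    [0,-0.0007,0,0,0.148,0,0.06],
    [0,-0.0007,0,0,0.148,0,0.06],
    [0,-0.0007,0,0,0.148,0,0.06],
    [0,-0.0007,0,0,0.148,0,0.06],
    [0,-0.0007,0,0,0.148,0,0.06],
    [0,-0.0007,0,0,0.148,0,0.06],
    [0,-0.0007,0,0,0.148,0,0.06],
    [0,-0.0007,0,0,0.148,0,0.06],
    [0,-0.0007,0,0,0.148,0,0.06],
    [0,-0.0007,0,0,0.148,0,0.06]
  ]
}}

```text
clock: 15.3
position: [351.9, 233.6, 220.6]
ee_rot: [0.483, 0.517, -0.515, -0.483]
contact_force: [1.1, 0.8, 0.2]
gripper_width: 60.0
```

```bash
python3 -c "
from h import *
go([461,-344,200],-268)"
```

```text
t 15.3 pos [351.9 233.6 220.6] yaw 93.78 F [1.1 0.8 0.2] w 60.0 j6 -2.48
shift [-0.5836  0.0195 -0.0708] turn [0.0013 0.0311 0.0022]
shift after turn [-0.5811  0.0206 -0.0889]
```

>>> {"method": "play_rows", "body": {
  "series": [
    [-0.03,0,-0.012,0,0.031,0,0.06],
    [-0.04,0,-0.01,0,0,0,0.06],
    [-0.04,0,-0.008,0,0,0,0.06],
    [-0.04,0,-0.007,0,0,0,0.06],
    [-0.04,0,-0.006,0,0,0,0.06],
    [-0.04,0,-0.006,0,0,0,0.06],
    [-0.04,0,-0.006,0,0,0,0.06],
    [-0.04,0,-0.006,0,0,0,0.06],
    [-0.04,0,-0.006,0,0,0,0.06],
    [-0.04,0,-0.006,0,0,0,0.06]
  ]
}}

```text
clock: 16.3
position: [439.8, -163.7, 216.4]
ee_rot: [0.489, 0.511, -0.509, -0.49]
contact_force: [1.8, 0.1, 0.2]
gripper_width: 60.2
```

```bash
python3 -c "
from h import *
go([461,-344,200],-268)"
```

```text
t 16.3 pos [ 439.8 -163.7  216.4] yaw 92.4 F [1.8 0.1 0.2] w 60.2 j6 -1.52
shift [-0.181   0.0157 -0.0136] turn [0.0008 0.007  0.0037]
shift after turn [-0.1809  0.0164 -0.0148]
```

>>> {"method": "play_rows", "body": {
  "series": [
    [-0.04,0,-0.003,0,0.007,0.003,0.06],
    [-0.04,0.001,-0.003,0,0,0,0.06],
    [-0.04,0.002,-0.003,0,0,0,0.06],
    [-0.035,0.002,-0.003,0,0,0,0.06],
    [-0.017,0.002,-0.002,0,0,0,0.06],
    [0,0,0,0,0,0,0.06]
  ]
}}

```text
clock: 16.9
position: [458.3, -346.8, 204.0]
ee_rot: [-0.492, -0.507, 0.507, 0.495]
contact_force: [0.3, 0.5, 0.3]
gripper_width: 59.9
```

```bash
python3 -c "
from h import *
go([461,-344,200],-268); d=snap('wrist','w8')
o=np.array([386,-347,0.]);x=np.array([np.cos(.037),np.sin(.037),0]);y=np.array([-x[1],x[0],0])
P=[o+x*a+y*b+[0,0,c] for a,b,c in [(57,6,21),(57,-6,21),(177,6,21),(177,-6,21),(75,0,21),(265,13,5),(265,-13,5),(57,19,20),(57,-19,20),(0,20,34),(0,-20,34)]]
p=proj(d,P);print(p.round(0).tolist());im=cv2.imread('pics/w8.png')
for q in p: cv2.circle(im,tuple(int(round(v)) for v in q),2,(0,0,255),-1)
cv2.imwrite('pics/w8c.png',im)"
```

```text
t 16.9 pos [ 458.3 -346.8  204. ] yaw 91.55 F [0.3 0.5 0.3] w 59.9 j6 -1.18
shift [ 0.0027  0.004  -0.0028] turn [-0.0036 -0.0079  0.003 ]
shift after turn [ 0.0027  0.004  -0.0028]
[[327.0, 189.0], [315.0, 190.0], [327.0, 301.0], [316.0, 301.0], [321.0, 208.0], [333.0, 362.0], [311.0, 363.0], [340.0, 189.0], [301.0, 190.0], [343.0, 128.0], [298.0, 129.0]]
```

View pics/w8c.png

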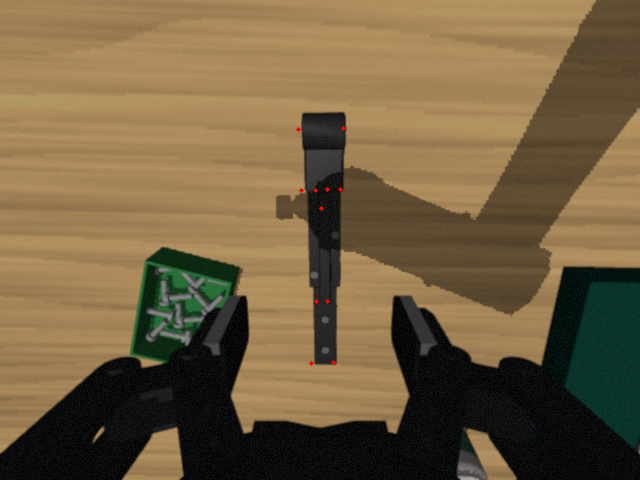

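The overlay fits with the hinge about 3 mm to the right (+y), which puts the balance point near (461, −341). I'll align and go down.

```bash
python3 -c "
from h import *
d=load('w8');print(onz(d,[(324,208),(324,189.5)],21),onz(d,[(325.5,363)],5)); go([463,-341.5,60],-267.9)"
```

```text
[[ 461.20041446 -341.14127268   21.        ]
 [ 442.86163276 -341.69421488   21.        ]] [[ 651.29164382 -333.42357213    5.        ]]
t 16.95 pos [ 458.1 -345.8  204.1] yaw 91.59 F [ 0.4  1.  -1.1] w 59.6 j6 -1.18
shift [ 0.0037  0.1441 -0.0056] turn [-0.0038 -0.0089  0.0033]
shift after turn [ 0.0042  0.1441 -0.0051]
```

>>> {"method": "play_rows", "body": {
  "series": [
    [0.0042,0.02,-0.005,-0.004,-0.009,0.003,0.06],
    [0,0.03,0,0,0,0,0.06],
    [0,0.03,0,0,0,0,0.06],
    [0,0.03,0,0,0,0,0.06],
    [0,0.02,0,0,0,0,0.06],
    [0,0,0,0,0,0,0.06]
  ]
}}

```text
clock: 17.55
position: [463.7, -335.5, 72.1]
ee_rot: [0.491, 0.512, -0.509, -0.488]
contact_force: [-0.1, 0.0, -0.0]
gripper_width: 59.5
```

```bash
python3 -c "
from h import *
go([463,-341.5,30],-267.9)"
```

```text
t 17.55 pos [ 463.7 -335.5   72.1] yaw 92.43 F [-0.1  0.  -0. ] w 59.5 j6 -1.18
shift [-0.0059  0.0421  0.0012] turn [ 0.0045  0.0057 -0.0004]
shift after turn [-0.006   0.0421  0.001 ]
```

>>> {"method": "play_rows", "body": {
  "series": [
    [-0.006,0.01,0.001,0.004,0.006,0,0.06],
    [0,0.017,0,0,0,0,0.06],
    [0,0.01,0,0,0,0,0.06],
    [0,0,0,0,0,0,0.06]
  ]
}}

```text
clock: 17.95
position: [466.0, -341.6, 37.5]
ee_rot: [0.493, 0.51, -0.509, -0.487]
contact_force: [0.3, -0.2, -0.9]
gripper_width: 60.0
```

```bash
python3 -c "
from h import *
go([463,-341.5,9],-267.9)"
```

```text
t 17.95 pos [ 466.  -341.6   37.5] yaw 92.25 F [ 0.3 -0.2 -0.9] w 60.0 j6 -1.18
shift [0.0004 0.0285 0.0032] turn [ 0.0064  0.0027 -0.004 ]
shift after turn [0.0002 0.0285 0.003 ]
```

>>> {"method": "play_rows", "body": {
  "series": [
    [0,0.01,0.003,0.006,0.003,-0.004,0.06],
    [0,0.01,0,0,0,0,0.05],
    [0,0.004,0,0,0,0,0.04],
    [0,0,0,0,0,0,0.035]
  ]
}}

```text
clock: 18.35
position: [464.3, -342.6, 13.6]
ee_rot: [0.492, 0.509, -0.508, -0.49]
contact_force: [-0.3, -0.2, 0.5]
gripper_width: 34.9
```

```bash
python3 -c "
from h import *
go([464,-341.5,9],-267.9)"
```

```text
t 18.35 pos [ 464.3 -342.6   13.6] yaw 92.08 F [-0.3 -0.2  0.5] w 34.9 j6 -1.18
shift [0.0012 0.0046 0.0003] turn [ 0.0034 -0.0004 -0.0016]
shift after turn [0.0011 0.0046 0.0003]
```

>>> {"method": "play_rows", "body": {
  "series": [
    [0.001,0.004,0,0.003,0,-0.001,0.025],
    [0,0,0,0,0,0,0.022],
    [0,0,0,0,0,0,0.02]
  ]
}}

```text
clock: 18.65
position: [464.7, -341.8, 9.6]
ee_rot: [-0.491, -0.509, 0.509, 0.49]
contact_force: [-0.9, 0.0, -0.6]
gripper_width: 19.8
```

>>> {"method": "play_rows", "body": {
  "series": [
    [0,0,0,0,0,0,0.005],
    [0,0,0,0,0,0,0.005],
    [0,0,0,0,0,0,0.005],
    [0,0,0,0,0,0,0.005],
    [0,0,0,0,0,0,0.005]
  ]
}}

```text
clock: 19.15
position: [465.2, -342.0, 10.4]
ee_rot: [0.492, 0.509, -0.509, -0.49]
contact_force: [-0.4, -0.1, 0.9]
gripper_width: 5.1
```

>>> {"method": "play_rows", "body": {
  "series": [
    [0,0,0,0,0,0,0],
    [0,0,0,0,0,0,0],
    [0,0,0,0,0,0,0]
  ]
}}

```text
clock: 19.45
position: [465.2, -342.0, 10.5]
ee_rot: [0.492, 0.509, -0.509, -0.49]
contact_force: [0.6, -0.3, -0.1]
gripper_width: 0.4
```

```bash
python3 -c "
from h import *
go([464,-341.5,9],-267.9); d=snap('wrist','w9'); snap('scene','s9');A=cv2.imread('pics/w9.png');B=cv2.imread('pics/s9.png')[150:300,120:280]
C=np.zeros((600,800,3),np.uint8);C[:480,:400]=A[:,120:520];C[:375,400:]=cv2.resize(B,(400,375));cv2.imwrite('pics/c9.png',C)"
```

```text
t 19.45 pos [ 465.2 -342.    10.5] yaw 92.09 F [ 0.6 -0.3 -0.1] w 0.4 j6 -1.18
shift [0.0006 0.0015 0.0012] turn [ 0.0024 -0.0001 -0.0018]
shift after turn [0.0006 0.0015 0.0012]
```

View pics/c9.png

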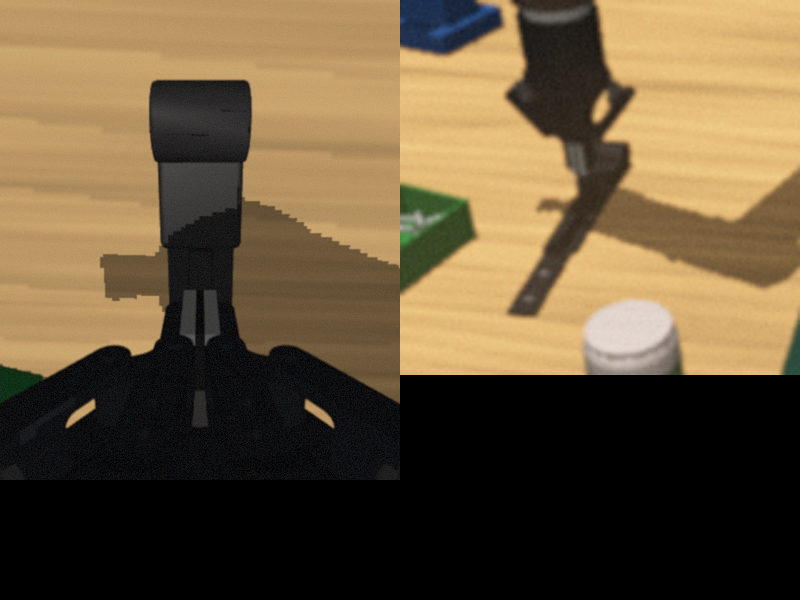

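```bash
python3 -c "
from h import *
d=load('w9');print(d['origin'])
for z in (5,10,15,20,25,30,40,48): print(z,proj(d,[[454,-342,z],[465,-342,z]]).round(0).tolist())
o=np.array([461.2-75,-344,0]);
print(onz(d,[(280,247),(361,247),(308,247),(332,247),(308,288),(332,288)],20.5))"
```

```text
[ 388.44491048 -343.83271648  182.81124717]
5 [[319.0, 256.0], [318.0, 275.0]]
10 [[319.0, 259.0], [318.0, 279.0]]
15 [[319.0, 263.0], [318.0, 283.0]]
20 [[319.0, 267.0], [318.0, 288.0]]
25 [[319.0, 271.0], [318.0, 292.0]]
30 [[319.0, 275.0], [318.0, 297.0]]
40 [[319.0, 284.0], [318.0, 308.0]]
48 [[319.0, 293.0], [318.0, 317.0]]
[[ 444.64950087 -360.53624412   20.5       ]
 [ 443.26331963 -322.81394913   20.5       ]
 [ 444.1709034  -347.49366727   20.5       ]
 [ 443.76012404 -336.31478959   20.5       ]
 [ 465.0965062  -346.93451781   20.5       ]
 [ 464.66802702 -335.34681843   20.5       ]]
```

The fingers shut just above the rib (pads at crop (180–220, 290)). The pads reach less far than the TCP suggests, so I'll open a little, go lower until touch, and close again.

>>> {"method": "play_rows", "body": {
  "series": [
    [0,0,0,0,0,0,0.028],
    [0,0,0,0,0,0,0.028],
    [0,0.003,0.001,0.002,0,-0.002,0.028],
    [0,0.002,0,0,0,0,0.028]
  ]
}}

```text
clock: 19.95
position: [464.4, -342.1, 5.4]
ee_rot: [0.491, 0.509, -0.509, -0.491]
contact_force: [-0.2, 0.1, 0.1]
gripper_width: 28.3
```

>>> {"method": "play_rows", "body": {
  "series": [
    [0,0.002,0,0,0,0,0.025],
    [0,0.001,0,0,0,0,0.025]
  ]
}}

```text
clock: 20.15
position: [464.1, -342.0, 1.8]
ee_rot: [0.491, 0.509, -0.509, -0.491]
contact_force: [0.1, 0.1, -0.9]
gripper_width: 25.1
```

>>> {"method": "play_rows", "body": {
  "series": [
    [0,0,0,0,0,0,0.015],
    [0,0,0,0,0,0,0.005],
    [0,0,0,0,0,0,0.005],
    [0,0,0,0,0,0,0.005]
  ]
}}

```text
clock: 20.55
position: [464.0, -342.0, 1.5]
ee_rot: [0.491, 0.509, -0.509, -0.491]
contact_force: [-0.3, -0.1, -0.6]
gripper_width: 4.6
```

>>> {"method": "play_rows", "body": {
  "series": [
    [0,0,0,0,0,0,0.025],
    [0,0.001,0,0,0,0,0.025],
    [0,0.001,0,0,0,0,0.025]
  ]
}}

```text
clock: 20.85
position: [464.2, -342.1, -0.3]
ee_rot: [0.491, 0.509, -0.509, -0.491]
contact_force: [-0.2, 0.7, 0.7]
gripper_width: 24.8
```

>>> {"method": "play_rows", "body": {
  "series": [
    [0,0.0015,0,0,0,0,0.025],
    [0,0.001,0,0,0,0,0.025]
  ]
}}

```text
clock: 21.05
position: [464.2, -342.1, -3.0]
ee_rot: [0.491, 0.509, -0.509, -0.491]
contact_force: [0.3, 0.3, -0.1]
gripper_width: 25.2
```

>>> {"method": "play_rows", "body": {
  "series": [
    [0,0,0,0,0,0,0.015],
    [0,0,0,0,0,0,0.005],
    [0,0,0,0,0,0,0.005],
    [0,0,0,0,0,0,0.005]
  ]
}}

```text
clock: 21.45
position: [464.1, -342.0, -3.3]
ee_rot: [0.491, 0.509, -0.509, -0.491]
contact_force: [-1.2, 0.3, -0.9]
gripper_width: 4.9
```

>>> {"method": "play_rows", "body": {
  "series": [
    [0,0,0,0,0,0,0.025],
    [0,0.0015,0,0,0,0,0.025],
    [0,0.0015,0,0,0,0,0.025],
    [0,0.001,0,0,0,0,0.025]
  ]
}}

```text
clock: 21.85
position: [464.3, -342.1, -7.4]
ee_rot: [0.491, 0.509, -0.509, -0.491]
contact_force: [-0.0, -0.4, 1.0]
gripper_width: 25.0
```

```bash
python3 -c "
from h import *
go([463,-341.5,-10],-267.9); d=snap('wrist','w10'); g=cv2.cvtColor(d['color'],cv2.COLOR_RGB2GRAY)
for v in range(215,345,8): print(v,g[v,276:366:3].tolist())"
```

```text
t 21.85 pos [ 464.3 -342.1   -7.4] yaw 92.1 F [-0.  -0.4  1. ] w 25.0 j6 -1.18
shift [0.0006 0.0026 0.0013] turn [ 0.0005 -0.      0.0004]
shift after turn [0.0006 0.0026 0.0012]
215 [34, 61, 61, 64, 63, 68, 65, 60, 63, 60, 64, 64, 64, 65, 60, 58, 57, 62, 60, 61, 55, 61, 61, 62, 59, 64, 59, 55, 47, 35]
223 [31, 61, 66, 58, 63, 62, 61, 58, 62, 61, 61, 59, 60, 60, 57, 64, 56, 52, 53, 55, 54, 32, 28, 26, 27, 29, 27, 26, 20, 21]
231 [48, 56, 62, 60, 60, 59, 59, 58, 57, 62, 58, 60, 61, 21, 18, 27, 26, 29, 12, 25, 28, 26, 18, 18, 29, 26, 27, 31, 21, 27]
239 [70, 52, 59, 54, 57, 55, 59, 57, 23, 32, 19, 30, 30, 26, 17, 25, 23, 25, 21, 32, 22, 22, 25, 27, 23, 21, 27, 30, 24, 15]
247 [94, 44, 55, 37, 31, 27, 25, 23, 23, 20, 25, 29, 22, 20, 30, 24, 18, 24, 22, 25, 23, 17, 24, 26, 29, 27, 31, 27, 29, 22]
255 [56, 40, 26, 23, 23, 23, 17, 23, 21, 23, 31, 28, 27, 21, 17, 28, 22, 19, 18, 28, 21, 25, 23, 25, 20, 32, 20, 32, 27, 21]
263 [97, 86, 47, 26, 24, 26, 20, 21, 11, 23, 21, 10, 21, 16, 24, 21, 18, 25, 20, 21, 13, 21, 19, 22, 9, 11, 18, 38, 70, 98]
271 [96, 91, 95, 48, 32, 26, 28, 23, 23, 13, 22
[... 489 characters left out ...]
, 30, 26, 23, 16, 23, 23, 24, 19, 29, 24, 26, 23, 22, 31, 28, 28, 23, 18, 13, 60, 64, 69]
311 [67, 69, 22, 5, 6, 25, 24, 19, 29, 23, 20, 26, 15, 18, 22, 23, 27, 19, 23, 22, 18, 22, 28, 28, 23, 11, 14, 23, 64, 63]
319 [67, 57, 18, 8, 2, 25, 26, 24, 23, 23, 29, 23, 14, 22, 22, 30, 23, 24, 25, 23, 28, 24, 26, 14, 20, 5, 19, 14, 50, 66]
327 [66, 12, 21, 6, 8, 23, 25, 31, 28, 24, 20, 18, 28, 25, 20, 26, 24, 18, 14, 22, 23, 18, 30, 27, 22, 6, 12, 2, 9, 66]
335 [67, 15, 13, 16, 15, 21, 27, 26, 24, 30, 18, 23, 25, 25, 27, 30, 29, 29, 29, 23, 27, 20, 27, 25, 17, 14, 10, 6, 21, 67]
343 [85, 27, 4, 16, 18, 26, 26, 21, 29, 25, 26, 23, 25, 29, 21, 22, 18, 28, 25, 13, 56, 58, 59, 59, 63, 16, 6, 8, 17, 81]
```

>>> {"method": "play_rows", "body": {
  "series": [
    [0,0.002,0,0,0,0,0.025],
    [0,0.002,0.001,0,0,0,0.025],
    [0,0.002,0,0,0,0,0.025]
  ]
}}

```text
clock: 22.2
position: [463.1, -342.1, -13.9]
ee_rot: [0.491, 0.509, -0.509, -0.491]
contact_force: [-0.0, 0.9, -0.0]
gripper_width: 24.9
```

>>> {"method": "play_rows", "body": {
  "series": [
    [0,0,0,0,0,0,0.015],
    [0,0,0,0,0,0,0.005],
    [0,0,0,0,0,0,0.005],
    [0,0,0,0,0,0,0.005]
  ]
}}

```text
clock: 22.6
position: [462.8, -341.8, -14.1]
ee_rot: [0.49, 0.509, -0.509, -0.491]
contact_force: [-0.4, 0.1, 0.5]
gripper_width: 9.6
```

It grips the rib now (9.6 mm reading, matching the stick's bias). I'll reopen and go deeper for a fuller grip.

>>> {"method": "play_rows", "body": {
  "series": [
    [0,0,0,0,0,0,0.025],
    [0,0,0,0,0,0,0.025],
    [0,0.002,0,0,0,0,0.025],
    [0,0.0015,0,0,0,0,0.025]
  ]
}}

```text
clock: 23.0
position: [463.1, -342.1, -17.7]
ee_rot: [0.491, 0.509, -0.509, -0.491]
contact_force: [-0.6, 0.7, -0.3]
gripper_width: 25.1
```

>>> {"method": "play_rows", "body": {
  "series": [
    [0,0.0015,0,0,0,0,0.025],
    [0,0.0015,0,0,0,0,0.025]
  ]
}}

```text
clock: 23.2
position: [463.2, -342.2, -21.0]
ee_rot: [0.491, 0.509, -0.509, -0.491]
contact_force: [0.2, 0.4, 0.1]
gripper_width: 25.1
```

>>> {"method": "play_rows", "body": {
  "series": [
    [0,0.0012,0,0,0,0,0.025],
    [0,0.0005,0,0,0,0,0.025]
  ]
}}

```text
clock: 23.4
position: [463.0, -342.1, -23.1]
ee_rot: [0.491, 0.509, -0.509, -0.491]
contact_force: [0.2, -0.8, -1.4]
gripper_width: 25.1
```

>>> {"method": "play_rows", "body": {
  "series": [
    [0,0,0,0,0,0,0.015],
    [0,0,0,0,0,0,0.005],
    [0,0,0,0,0,0,0.005],
    [0,0,0,0,0,0,0.002],
    [0,0,0,0,0,0,0.002]
  ]
}}

```text
clock: 23.9
position: [463.0, -341.9, -23.0]
ee_rot: [0.49, 0.509, -0.509, -0.491]
contact_force: [0.4, 0.3, 0.7]
gripper_width: 10.0
```

>>> {"method": "play_rows", "body": {
  "series": [
    [0,-0.003,0,0,0,0,0.002],
    [0,-0.005,0,0,0,0,0.002],
    [0,-0.006,0,0,0,0,0.002],
    [0,-0.006,0,0,0,0,0.002]
  ]
}}

```text
clock: 24.3
position: [458.0, -339.4, -6.9]
ee_rot: [-0.487, -0.507, 0.509, 0.496]
contact_force: [0.8, -0.4, -7.8]
gripper_width: 10.3
```

```bash
python3 -c "
from h import *
go([463,-341.5,30],-267.9); print(read_state()['wrist_torque'])"
```

```text
t 24.3 pos [ 458.  -339.4   -6.9] yaw 91.93 F [ 0.8 -0.4 -7.8] w 10.3 j6 -1.18
shift [-0.002  -0.037  -0.0046] turn [-0.0106 -0.0029  0.0074]
shift after turn [-0.0023 -0.0369 -0.005 ]
[-0.05964662 -0.1228033  -0.01423399]
```

>>> {"method": "play_rows", "body": {
  "series": [
    [-0.001,-0.012,-0.003,-0.005,0,0.003,0.002],
    [-0.001,-0.018,-0.002,-0.005,0,0.003,0.002],
    [0,-0.02,-0.001,0,0,0,0.002],
    [0,-0.02,0,0,0,0,0.002],
    [0,-0.02,0,0,0,0,0.002],
    [0,-0.02,0,0,0,0,0.002],
    [0,-0.015,0,0,0,0,0.002],
    [0,-0.001,0,0,0,0,0.002]
  ]
}}

```text
clock: 25.1
position: [464.0, -341.0, 129.2]
ee_rot: [0.493, 0.509, -0.507, -0.491]
contact_force: [0.7, 0.2, -7.3]
gripper_width: 10.3
```

```bash
python3 -c "
from h import *
go([577,28.5,115],-269.2); print(read_state()['wrist_torque'])
d=snap('wrist','w11');g=cv2.cvtColor(d['color'],cv2.COLOR_RGB2GRAY); t=snap('top','t11');s=snap('scene','s11')"
```

```text
t 25.1 pos [ 464.  -341.   129.2] yaw 91.85 F [ 0.7  0.2 -7.3] w 10.3 j6 -1.18
shift [ 0.3656  0.0149 -0.1248] turn [0.0035 0.0183 0.0007]
shift after turn [ 0.3679  0.0142 -0.1181]
[-0.10043291 -0.2256533   0.04673295]
```

>>> {"method": "play_rows", "body": {
  "series": [
    [0.015,-0.0005,-0.005,0.003,0.009,0,0.002],
    [0.025,-0.0005,-0.008,0,0.009,0,0.002],
    [0.03,-0.0005,-0.01,0,0,0,0.002],
    [0.03,-0.0005,-0.01,0,0,0,0.002],
    [0.03,-0.0005,-0.01,0,0,0,0.002],
    [0.03,-0.0005,-0.01,0,0,0,0.002],
    [0.03,-0.0005,-0.01,0,0,0,0.002],
    [0.03,-0.0005,-0.01,0,0,0,0.002],
    [0.03,-0.0005,-0.01,0,0,0,0.002],
    [0.03,-0.0005,-0.01,0,0,0,0.002]
  ]
}}

```text
clock: 26.25
position: [543.9, -50.3, 115.9]
ee_rot: [-0.488, -0.494, 0.507, 0.511]
contact_force: [1.2, -0.7, -7.6]
gripper_width: 10.2
```

```bash
python3 -c "
from h import *
go([577,28.5,110],-269.2); print(read_state()['wrist_torque'])"
```

```text
t 26.25 pos [543.9 -50.3 115.9] yaw 90.07 F [ 1.2 -0.7 -7.6] w 10.2 j6 -1.75
shift [ 0.0787  0.0055 -0.0334] turn [-0.0348 -0.0126  0.0098]
shift after turn [ 0.0783  0.0059 -0.0342]
[-0.07660578 -0.29807157 -0.03443958]
```

>>> {"method": "play_rows", "body": {
  "series": [
    [0.02,0,-0.01,-0.015,-0.005,0.005,0.002],
    [0.025,0,-0.01,-0.015,0,0.004,0.002],
    [0.02,0,-0.008,0,0,0,0.002],
    [0.01,0,-0.004,0,0,0,0.002],
    [0,0,0,0,0,0,0.002]
  ]
}}

```text
clock: 26.75
position: [573.4, 31.5, 107.9]
ee_rot: [-0.494, -0.498, 0.507, 0.501]
contact_force: [-0.8, -0.5, -8.7]
gripper_width: 10.5
```

```bash
python3 -c "
from h import *
go([577,28.5,86],-269.4); print(read_state()['wrist_torque'])"
```

```text
t 26.75 pos [573.4  31.5 107.9] yaw 90.64 F [-0.8 -0.5 -8.7] w 10.5 j6 -1.89
shift [-0.003   0.0219 -0.004 ] turn [-0.0161  0.0007 -0.0014]
shift after turn [-0.0031  0.0219 -0.0036]
[-0.03831608 -0.06202069 -0.01232851]
```

>>> {"method": "play_rows", "body": {
  "series": [
    [-0.003,0.006,-0.004,-0.014,0,0,0.002],
    [0,0.008,0,0,0,0,0.002],
    [0,0.003,0,0,0,0,0.002],
    [0,-0.0005,0,0,0,0,0.002],
    [0,-0.0005,0,0,0,0,0.002]
  ]
}}

```text
clock: 27.25
position: [573.8, 25.1, 88.2]
ee_rot: [-0.496, -0.498, 0.506, 0.5]
contact_force: [1.0, -0.4, -6.8]
gripper_width: 10.0
```

```bash
python3 -c "
from h import *
go([577,28.5,86],-269.4); print(read_state()['wrist_torque'])
d=snap('wrist','w12');t=snap('top','t12');s=snap('scene','s12');go([577,28.5,86],-269.4)
def P(o,z):
    x=np.array([np.cos(.013),np.sin(.013),0]);y=np.array([-x[1],x[0],0]);o=np.array([*o,z])
    return [o+x*a+y*b+[0,0,c] for a,b,c in [(265,13,5),(265,-13,5),(0,20,17),(0,-20,17),(57,19,20),(57,-19,20)]]
for n,c in(('wrist',d),('top',t),('scene',s)): print(n,proj(c,P((500,28),108)).round(0).tolist())
g=cv2.cvtColor(t['color'],cv2.COLOR_RGB2GRAY)
def blk(c,r): 
    h=c['color'].astype(int); return h.max(2)
for v in (160,166,172,178,256,260,264,268,272,276,280): print(v,blk(t,0)[v,266:310].tolist())
"
```

```text
t 27.25 pos [573.8  25.1  88.2] yaw 90.46 F [ 1.  -0.4 -6.8] w 10.0 j6 -1.89
shift [ 0.0034  0.0021 -0.0032] turn [-0.0107 -0.0025 -0.0038]
shift after turn [ 0.0034  0.0022 -0.0032]
[-0.0050701  -0.16369257  0.00141653]
t 27.4 pos [574.3  25.5  88.7] yaw 90.49 F [-0.2 -0.2 -7.5] w 10.4 j6 -1.89
shift [ 0.003   0.0026 -0.0028] turn [-0.0093 -0.002  -0.0034]
shift after turn [ 0.0029  0.0027 -0.0027]
wrist [[349.0, 599.0], [304.0, 599.0], [383.0, 129.0], [271.0, 130.0], [376.0, 281.0], [279.0, 281.0]]
top [[280.0, 138.0], [291.0, 138.0], [278.0, 257.0], [296.0, 257.0], [278.0, 231.0], [295.0, 230.0]]
scene [[335.0, 281.0], [320.0, 279.0], [347.0, 205.0], [329.0, 204.0], [345.0, 216.0], [327.0, 215.0]]
160 [89, 84, 89, 86, 84, 85, 81, 86, 85, 84, 85, 88, 83, 83, 81, 69, 97, 95, 75, 71, 71, 71, 71, 71, 67, 67, 71, 70, 62, 72, 82, 86, 84, 86, 87, 84, 88, 91, 84, 86, 83, 87, 84, 88]
166 [90, 86, 86, 89, 90, 90, 88, 90, 88, 89, 90, 91, 90, 93, 87, 70, 72, 76, 75, 74, 71, 78, 97, 98, 87, 76, 75, 76, 69, 81, 87, 86, 88, 86, 86, 85, 88, 86, 86, 86, 90, 87, 90, 88]
172 [90, 97, 96, 100, 110, 1
[... 1165 characters left out ...]
 181, 179, 185, 182, 184]
272 [182, 178, 180, 182, 180, 179, 181, 176, 177, 185, 178, 176, 181, 176, 178, 182, 178, 179, 182, 180, 184, 176, 178, 180, 184, 177, 178, 180, 176, 179, 181, 185, 180, 179, 183, 180, 181, 184, 180, 182, 183, 180, 183, 183]
276 [194, 195, 193, 197, 196, 195, 195, 195, 195, 194, 197, 197, 194, 194, 194, 195, 196, 194, 191, 196, 196, 197, 198, 194, 197, 195, 196, 194, 197, 195, 194, 196, 193, 196, 194, 194, 196, 192, 196, 193, 193, 196, 195, 197]
280 [197, 196, 197, 195, 196, 196, 195, 193, 199, 199, 197, 196, 196, 195, 195, 198, 196, 198, 199, 198, 202, 198, 199, 196, 200, 202, 198, 202, 200, 199, 199, 202, 201, 199, 201, 202, 203, 201, 202, 203, 204, 201, 200, 208]
```

>>> {"method": "play_rows", "body": {
  "series": [
    [0.003,0.0005,-0.0028,-0.009,0,-0.003,0.002],
    [0,0,0,0,0,0,0.002],
    [0,-0.0005,0,0,0,0,0.002]
  ]
}}

```text
clock: 27.7
position: [577.8, 29.0, 89.4]
ee_rot: [0.498, 0.503, -0.502, -0.497]
contact_force: [-0.1, 0.1, -7.6]
gripper_width: 10.5
```

```bash
python3 -c "
from h import *
t=snap('top','t13');s=snap('scene','s13');go([577,28.5,86],-269.4)
def mask(c,x0,x1,y0,y1):
    h=c['color'].astype(int)[y0:y1,x0:x1]; return (h.max(2)-h.min(2)<22)&(h.max(2)<130)
m=mask(t,260,320,110,280)
for v in range(20,170,6):
    i=np.where(m[v])[0]; print('top',v+110,(i.min()+260,i.max()+260,len(i)) if len(i) else None,end=' | ')
print()
m=mask(s,290,380,190,310)
for v in range(0,120,4):
    i=np.where(m[v])[0]; print('sc',v+190,(i.min()+290,i.max()+290,len(i)) if len(i) else None,end=' | ')
"
```

```text
t 27.8 pos [578.   29.   89.5] yaw 90.49 F [ 0.1  0.5 -7. ] w 10.4 j6 -1.89
shift [-0.0005  0.0035  0.001 ] turn [ 0.0024 -0.0019  0.0004]
shift after turn [-0.0005  0.0035  0.001 ]
top 130 None | top 136 (np.int64(281), np.int64(291), 11) | top 142 (np.int64(281), np.int64(292), 12) | top 148 (np.int64(281), np.int64(292), 12) | top 154 (np.int64(281), np.int64(292), 12) | top 160 (np.int64(281), np.int64(292), 12) | top 166 (np.int64(281), np.int64(293), 13) | top 172 (np.int64(264), np.int64(293), 6) | top 178 (np.int64(266), np.int64(300), 6) | top 184 (np.int64(289), np.int64(304), 5) | top 190 (np.int64(306), np.int64(319), 3) | top 196 (np.int64(295), np.int64(319), 4) | top 202 (np.int64(308), np.int64(308), 1) | top 208 (np.int64(299), np.int64(309), 8) | top 214 (np.int64(261), np.int64(317), 20) | top 220 (np.int64(260), np.int64(317), 32) | top 226 (np.int64(269), np.int64(301), 31) | top 232 (np.int64(263), np.int64(296), 28) | top 238 (np.int64(274), np.int64(296), 19) | top 244 (np.int64(261), np.int64(296), 19) | top 250 (np.int64(279), np.int64(296), 18) | top 256 (n
[... 724 characters left out ...]
 | sc 246 (np.int64(293), np.int64(379), 58) | sc 250 (np.int64(312), np.int64(379), 68) | sc 254 (np.int64(290), np.int64(379), 67) | sc 258 (np.int64(324), np.int64(379), 53) | sc 262 (np.int64(323), np.int64(377), 51) | sc 266 (np.int64(322), np.int64(354), 30) | sc 270 (np.int64(322), np.int64(342), 17) | sc 274 (np.int64(321), np.int64(342), 19) | sc 278 (np.int64(321), np.int64(340), 17) | sc 282 (np.int64(324), np.int64(339), 3) | sc 286 (np.int64(337), np.int64(338), 2) | sc 290 (np.int64(323), np.int64(338), 3) | sc 294 (np.int64(337), np.int64(337), 1) | sc 298 (np.int64(322), np.int64(337), 3) | sc 302 (np.int64(336), np.int64(336), 1) | sc 306 (np.int64(324), np.int64(335), 10) |
```

```bash
python3 -c "
from h import *
t=load('t13');s=load('s13')
print(t['color'][126:142,286].tolist()); print(s['color'][270:290,331].tolist())
def P(z,p):
    return [[501+265*np.cos(p),y,z+265*np.sin(p)+5] for y in (17,43)]
for p in (-.09,-.045,0,.045,.09): print(p,proj(t,P(112,p)).mean(0).round(1),proj(s,P(112,p)).mean(0).round(1))
print('eye scene pred',proj(s,[[501,28,112+34],[484,28,129]]).round(0).tolist())
"
```

```text
[[25, 75, 64], [32, 80, 68], [33, 80, 68], [24, 75, 64], [25, 77, 66], [26, 78, 66], [29, 79, 66], [18, 74, 62], [26, 76, 67], [31, 78, 66], [57, 71, 66], [63, 61, 62], [65, 63, 60], [64, 63, 61], [61, 56, 59], [60, 62, 57]]
[[60, 55, 52], [73, 68, 62], [74, 72, 65], [73, 72, 63], [66, 63, 57], [54, 52, 46], [60, 51, 49], [57, 55, 47], [52, 50, 46], [50, 49, 44], [51, 48, 39], [75, 71, 58], [113, 107, 85], [138, 125, 103], [136, 126, 99], [138, 128, 105], [132, 122, 97], [133, 122, 94], [133, 125, 98], [140, 129, 104]]
-0.09 [286.6 140.2] [326.6 288.6]
-0.045 [286.4 138.4] [326.7 283.7]
0 [286.2 136.7] [326.8 278.5]
0.045 [286.  135.3] [327. 273.]
0.09 [285.7 134.1] [327.2 267.3]
eye scene pred [[338.0, 197.0], [338.0, 200.0]]
```

```bash
python3 -c "
from h import *
a=load('s13')['color'].astype(int)[160:240,400:500];b=load('scene0')['color'].astype(int)[160:240,400:500]
m=lambda h:np.argwhere((h[...,2]>h[...,0]+25)) # blue band
print(m(a).mean(0),len(m(a)),m(b).mean(0),len(m(b)))
go([578,29,89],-269.5); job_done(); go([578,29,89],-269.5)"
```

```text
[17.8 25.5] 10 [15.15384615 28.        ] 13
t 27.8 pos [578.   29.   89.5] yaw 90.49 F [ 0.1  0.5 -7. ] w 10.4 j6 -1.89
shift [ 0.      0.0005 -0.    ] turn [ 0.0024 -0.0001  0.0004]
shift after turn [ 0.      0.0005 -0.    ]
the job is handed in; nothing more can be done
the job is handed in; nothing more can be done
```

I rubbed the strip with the white stick, put the stick back in its hole, and handed in at 27.8 s with the hinge held level above the strip. The hand-in gave no verdict.

**Rubbing:** The stick ran from about 15 mm to about 189 mm along the strip at about 50 mm/s. The vertical force was mostly 3–6 N; it peaked once at 11 N near the start and I eased off.

**Stick:** The picture taken after letting go shows it standing in its hole. In the last picture its blue band sits about 3–4 pixels from where it started, so it leans slightly differently.

**Hinge position:** It is pinched within about 2 mm of its balance point, and the force reading is 7–8 N, which fits its weight.
- **Eye:** about 1–2 mm from its seat along and across, about 65 mm above the strip.
- **Tail:** about 2 mm off the centre line.
- **Tilt:** about 1–2° as read from two cameras; the limit is 5°.
- **Motion:** the arm's position moved about 0.2 mm between the last two readings.

**What disagreed:** The fingertips end roughly 25–35 mm short of the reported TCP. My first three closings on the hinge therefore shut on nothing above the rib. A fourth, lower closing caught the rib, and I reopened and went deeper before the final grip. These closings produced no contact force on the hinge.

I saw no sign of contact with the door. I did not separately check the other bench items at the end.

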